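Put washed lathe parts out to drain

ROBOT

A 6-joint arm with a two-finger parallel gripper is mounted at the origin on the work surface. World frame = base frame: x ahead of the robot, y to its left, z up, the work surface at z = 0. Lengths are in m, angles in rad, forces in N, time in s.
With the tool pointing down it reaches from about 0.35 to 0.8 m from the base axis. Payload 7.3 kg.
Tool frame: the origin (TCP) lies midway between the tips of the shut fingers; the grasp point (between the pads) lies 19 mm behind it; z points along the fingers, x is the direction in which the jaws open and shut, and the axes are right-handed (so a half turn about z gives the same grasp; the last joint's range is limited). The gripper opens to 85 mm and grips with 20 to 120 N. Pads are 22 mm wide; open, the fingers measure 114 mm over their backs; the gripper's body (76 mm by 85 mm) begins 54 mm behind the grasp point. The pads swing forward as they close: fully open they stand 13 mm farther back than shut.
Start: joints at [-1.47, 0.342, 1.524, -0, 1.275, -0.146], TCP at [0.128, -0.509, 0.231] pointing down, gripper open.
Joint ranges: [-2.53, 2.53], [-0.77, 2.02], [0.04, 2.7], [-1, 4.14], [0.28, 2.66], [-3.11, 3.11]. Speed limits (rad/s): [2.57, 2.57, 3.14, 3.14, 3.14, 3.14].

INTERFACE

Orientations are given as [roll, pitch, yaw] about the fixed x, y, z axes, in that order (R = Rz(yaw) Ry(pitch) Rx(roll)).
In Python, from plant import r gives the robot as it stands.
- The arm moves only by the tool arm_command, never from a script. Its argument "targets" is one flat list of numbers, 5 for each row, row after row: the shift along the tool's x, y, z in m, then the turn about the tool's z in degrees, then the finger opening in m, from 0 to 0.0854. In form: [dx, dy, dz, yaw, gripper, dx, dy, dz, yaw, gripper, ...]. A call has 1 to 8 rows; each row is the pose to reach, as a shift and turn from the pose commanded when the call began, along the tool's axes at that moment; what a row does not reach only later rows make up. A row lasts 1/10 s, in which the tool goes at most 50 mm and 8.59 degrees, less where a joint would pass 70% of its speed; a pose out of reach is approached as far as the arm can. A call with a gripper value outside its range is refused whole. The fingers move at their own pace and stop on an object; "newtons" is the grip in N (left out, the last holds). Time passes only in rows, so rows that repeat a pose let the fingers close. It gives the time, the measured TCP pose, the force and the opening at its end, in the units of the state.
- r.get_state(): the state, without advancing time (a new reading comes with each control period).
- r.get_image(name): name is "scene" or "side" or "wrist"; returns the picture (400x640x3 uint8, red, green, blue); there is no depth.
- r.camera_params(name): a dict with "mtx" (3x3 intrinsics, pixels), "R" (3x3) and "t" (3): a world point X has camera coordinates R X + t; the wrist camera has in their place "hand_eye" (4x4, takes a point from camera to tool coordinates, whose origin is the TCP and whose axes are the tool frame's). Camera axes: x right, y down, z forward; pixel columns grow to the right and rows downward; lengths in m; the calibration is good to about 2 mm. A picture is of the moment at which its call begins: read the wrist's pose just before it. camera_params takes no time and is no camera call.
- r.sign_off(): hands the job in, once; it reports no verdict.
The state is a dict: "t": time; "qpos": joint angles; "qvel": joint speeds; "joint_efforts": joint torques, N m; "tool_pos": TCP position; "eef_rot": TCP orientation; "wrist_force": force on the tool from outside, world axes, zero at the start; "wrist_torque": the same for the moment, N m; "finger_gap": finger opening in m.
Only numpy, scipy, OpenCV 4.12 (cv2) and the standard library are available. Lean on these libraries where they do the work, as an engineer would, in place of code of your own. Each camera call takes 0.05 s, during which the arm holds its last target.

TASK

Put the washed parts out to drain: in the deep green bin, tip every leaning spindle upright so that it stands free on its flange on the bin's floor, hang each wire basket by its bail on a hook of the drain stand so that its bar lies level on both prongs, and turn the red drain cock of the bin fully open. Leave the bottle, the chuck key and the brush where they are.

Things in the scene. Friction and masses are not known exactly. Their poses are not given: they have to be found in the camera images.
- bin: green steel bin, fixed, open on top: 116 mm (its x) by 356 mm (its y), 130 mm high, floor and walls 4 mm thick. Dividers 100 mm high make four compartments in a row along y, each 108 mm (x) by 84 mm (y) inside, centred at y = -132, -44, 44 and 132 mm. Origin: centre of the underside; x points away from the robot, z up.
- spindle1_mid (a point): aluminium spindle, maybe absent: stem 22 mm across on a round flange 50 mm across, 9 mm thick; 220 mm long in all, 0.27 kg. Point: on its axis, 110 mm from the flange's underside; z runs along the stem from flange to free end. Starts leaning 33 degrees in its own compartment, flange in a bottom corner, stem on the rim of the opposite long wall, free end 70 mm above the rim; some lean away from the robot, some towards it.
- spindle2_mid (a point): aluminium spindle, maybe absent: stem 22 mm across on a round flange 50 mm across, 9 mm thick; 220 mm long in all, 0.27 kg. Point: on its axis, 110 mm from the flange's underside; z runs along the stem from flange to free end. Starts leaning 33 degrees in its own compartment, flange in a bottom corner, stem on the rim of the opposite long wall, free end 70 mm above the rim; some lean away from the robot, some towards it.
- spindle3_mid (a point): aluminium spindle, maybe absent: stem 22 mm across on a round flange 50 mm across, 9 mm thick; 220 mm long in all, 0.27 kg. Point: on its axis, 110 mm from the flange's underside; z runs along the stem from flange to free end. Starts leaning 33 degrees in its own compartment, flange in a bottom corner, stem on the rim of the opposite long wall, free end 70 mm above the rim; some lean away from the robot, some towards it.
- spindle4_mid (a point): aluminium spindle, maybe absent: stem 22 mm across on a round flange 50 mm across, 9 mm thick; 220 mm long in all, 0.27 kg. Point: on its axis, 110 mm from the flange's underside; z runs along the stem from flange to free end. Starts leaning 33 degrees in its own compartment, flange in a bottom corner, stem on the rim of the opposite long wall, free end 70 mm above the rim; some lean away from the robot, some towards it.
- basket1_bar (a point): wire dip basket with small parts: 90 (x) by 116 mm (y), 55 mm high, 0.32 kg, stiff upright bail (hoop handle) of round bar 10 mm thick. Point: middle of the bail's straight top bar, on its centre line, 150 mm above the basket's underside; the bar runs along y, 116 mm between its uprights' centre lines; z is up. Starts on the bench.
- basket2_bar (a point): wire dip basket with small parts: 90 (x) by 116 mm (y), 55 mm high, 0.32 kg, stiff upright bail (hoop handle) of round bar 10 mm thick. Point: middle of the bail's straight top bar, on its centre line, 150 mm above the basket's underside; the bar runs along y, 116 mm between its uprights' centre lines; z is up. Starts on the bench.
- hook_left (a point): left hook (seen from the robot) of the drain stand: two level prongs 8 mm thick, 72 mm apart between centre lines, pointing at the robot (-x). Point: midway between them, where the centre of a hung bar lies. Upturned tips: 28 mm in front (-x), rising to 16 mm above it. Rail: 80 mm behind (+x), top 15 mm above it. The bar may rest 15 mm in front to 55 mm behind it. z up.
- hook_right (a point): right hook (seen from the robot) of the drain stand: two level prongs 8 mm thick, 72 mm apart between centre lines, pointing at the robot (-x). Point: midway between them, where the centre of a hung bar lies. Upturned tips: 28 mm in front (-x), rising to 16 mm above it. Rail: 80 mm behind (+x), top 15 mm above it. The bar may rest 15 mm in front to 55 mm behind it. z up.
- drain_lever (a joint): drain cock on the pipe at the bin's +y end: red flat lever 16 mm wide, 6 mm thick, 92 mm long from its pivot. 0 = shut: lever across the pipe, pointing along the bin's -x, to the robot. 1.57 = fully open: lever along the pipe, pointing along the bin's +y (clockwise seen from above, to a stop). Stiff (0.12 N m), stays where it is left.
- lever_pivot (a point): pivot of the red lever, at the lever's mid-thickness, 86 mm above the bench. Pipe and valve below it reach up to 57 mm, the thin stem up to the lever.
- lever_end (a point): point on the red lever's centre line 80 mm from the pivot, 12 mm short of its free end; 86 mm above the bench.
- spray_bottle: bystander: white bottle with blue cap, 60 mm across, 170 mm high, standing. Origin: centre of its foot.
- chuck_key: bystander: steel T-handled lathe chuck key lying on the bench, 100 mm long, 130 mm across its T, 20 mm high. Origin: at the T end, on the bench.
- parts_brush: bystander: cleaning brush lying on the bench, 190 mm long. Origin: middle of its underside.

How it is judged:
By the outcome, as a careful person would: the job done as asked, in the order asked, and still so for the second after the job is handed in, with the robot touching nothing.
Of spindle1, spindle2, spindle3, spindle4 only 3 to 4 are there at a start; the rules pass over those that are not, and their reading is None.
At some moment in a run one of basket1, basket2 may be knocked a few centimetres aside while the robot is not near it.
Once in a run the grip may slacken for a moment while it holds something.
It also fails if it takes over 210 s, if anything falls off the work surface, if the arm or the gripper's body presses on something with over 40 N, if the wrist force passes 120 N, or if a joint passes its speed limit or range.

## Working session

There is one attempt and no reset: what is moved stays moved. The work goes in short steps, Python scripts to look and compute and a tool call to move; the robot and the scene stay as the last step left them, time stands still between calls to the robot, and variables do not carry over. Pictures are saved under pics/ and viewed, and the job is handed in when it is done.

Besides the shell and the picture viewer there is one more tool, called as a command line: name --argument value ..., lists and objects as JSON in quotes. arm_command: Moves the arm, as the interface text tells. Its arguments: {"type":"object","properties":{"targets":{"type":"array"},"newtons":{"type":"number"}},"required":["targets"]}

```bash
ls; mkdir -p pics; python3 - <<'E'
from plant import r
import cv2
s=r.get_state();print(s)
for n in("scene","side","wrist"):
    im=r.get_image(n);cv2.imwrite(f"pics/a_{n}.png",im[:,:,::-1]);print(n,r.camera_params(n))
E
```

```text
pics
{'t': 0.0, 'qpos': array([-1.46998823e+00,  3.42721801e-01,  1.52504610e+00, -2.90127050e-05,
        1.27543390e+00, -1.46025177e-01]), 'qvel': array([ 0.0009967 ,  0.00038973,  0.00033652, -0.00115173, -0.00032136,
       -0.00038764]), 'joint_efforts': array([ 4.44237157e-04, -4.33670497e+01, -2.46009457e+01, -4.01165991e-06,
        7.89209880e-03, -8.92620506e-06]), 'tool_pos': array([ 0.12823246, -0.50865907,  0.23061631]), 'eef_rot': array([-3.14138596e+00,  1.59606185e-03, -1.32395442e+00]), 'wrist_force': array([ 0.01336584, -0.53381893, -0.25048334]), 'wrist_torque': array([ 0.0184745 ,  0.04784414, -0.01073183]), 'finger_gap': 0.08508977317780503}
scene {'mtx': array([[443.23840981,   0.        , 328.05085226],
       [  0.        , 443.23840981, 201.5556755 ],
       [  0.        ,   0.        ,   1.        ]]), 'R': array([[-0.22601088,  0.97408459,  0.00884852],
       [ 0.59307318,  0.14480181, -0.79202061],
       [-0.77277635, -0.17375746, -0.61043023]]), 't': array([ 0.13420119, -0.20716281,  1.95073815])}
side {'mtx': array([[440.86647352,   0.        , 324.9802977 ],
       [  0.        , 440.86647352, 190.75070883],
       [  0.        ,   0.        ,   1.        ]]), 'R': array([[ 0.99613768, -0.08621457,  0.01663621],
       [-0.03199806, -0.53287783, -0.84558698],
       [ 0.08176699,  0.84178873, -0.53357838]]), 't': array([-0.57124063,  0.14864564,  1.11671087])}
wrist {'mtx': array([[284.99524671,   0.        , 319.77755657],
       [  0.        , 284.99524671, 196.84223827],
       [  0.        ,   0.        ,   1.        ]]), 'hand_eye': array([[ 9.99999975e-01,  2.70726788e-08, -2.23214747e-04,
         1.13059231e-03],
       [ 6.60431888e-05,  9.55191434e-01,  2.95988717e-01,
        -7.48760694e-02],
       [ 2.13220828e-04, -2.95988725e-01,  9.55191410e-01,
        -1.41869733e-01],
       [ 0.00000000e+00,  0.00000000e+00,  0.00000000e+00,
         1.00000000e+00]])}
```

View pics/a_scene.png

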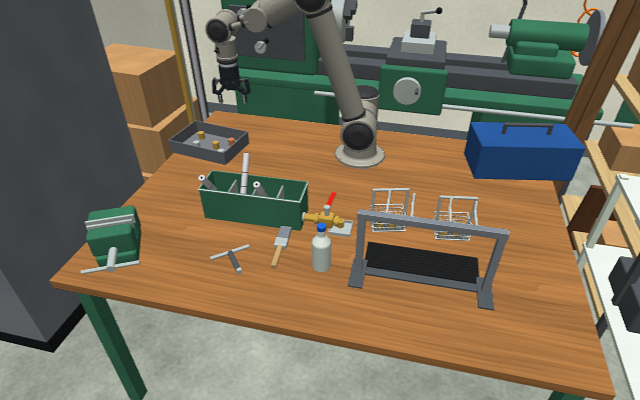

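View pics/a_side.png

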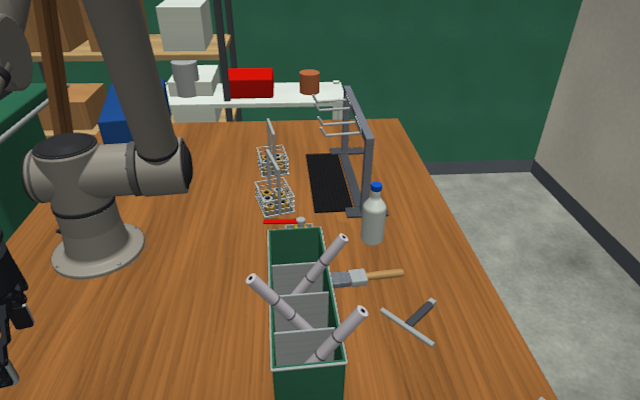

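View pics/a_wrist.png

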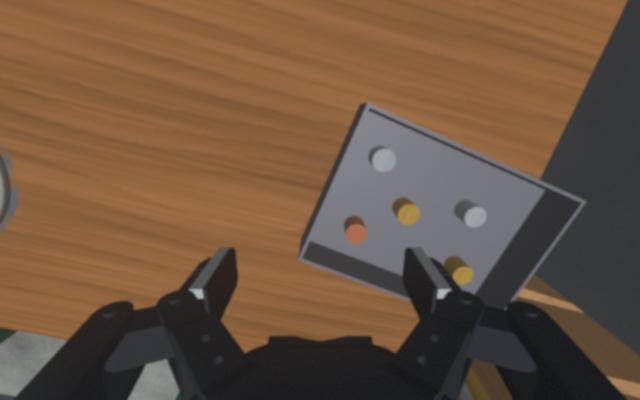

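```bash
python3 - <<'E'
import cv2
a=cv2.imread("pics/a_scene.png");b=cv2.imread("pics/a_side.png")
def c(im,x0,y0,x1,y1,f,n):cv2.imwrite(n,cv2.resize(im[y0:y1,x0:x1],None,fx=f,fy=f,interpolation=cv2.INTER_CUBIC))
c(a,190,145,350,265,5,"pics/b1.png");c(a,340,170,520,315,4.4,"pics/b2.png")
c(b,235,215,385,400,3.2,"pics/b3.png");c(b,240,80,390,235,3.8,"pics/b4.png")
E
```

```text
(no output)
```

View pics/b1.png

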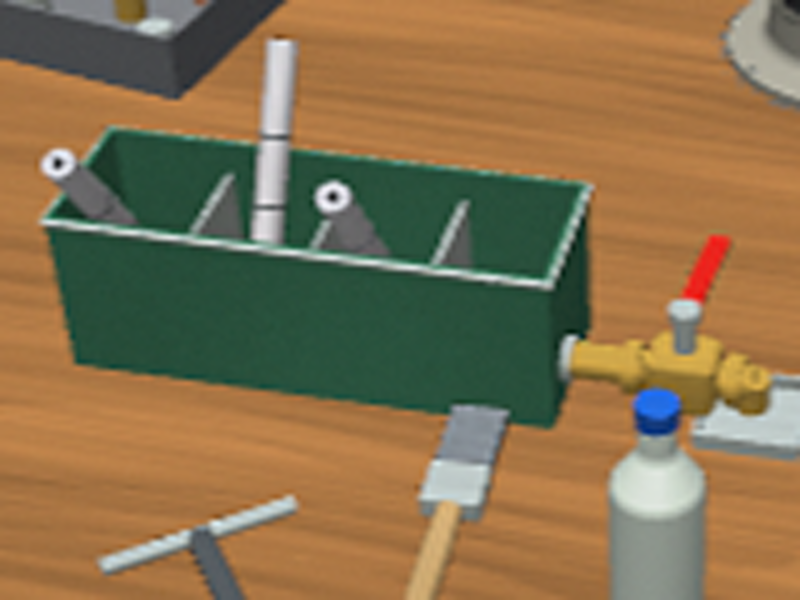

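View pics/b2.png

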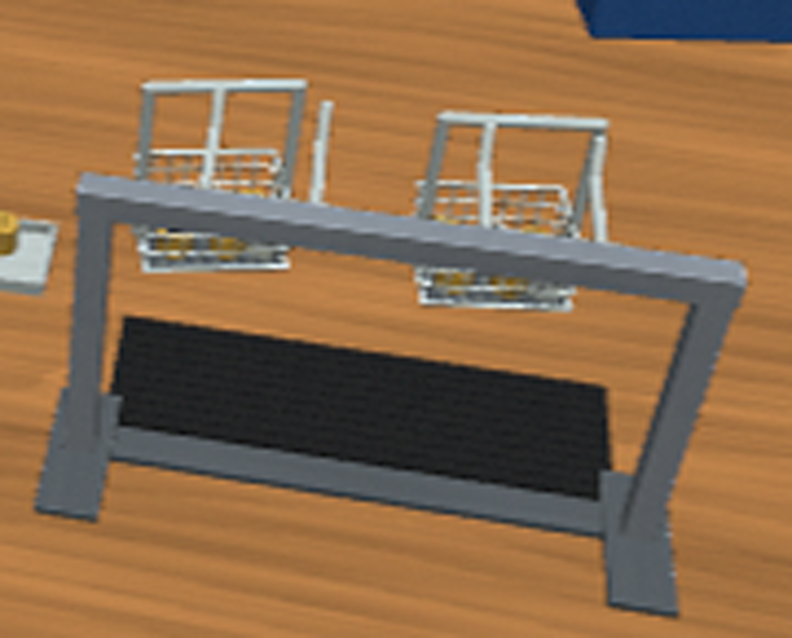

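View pics/b3.png

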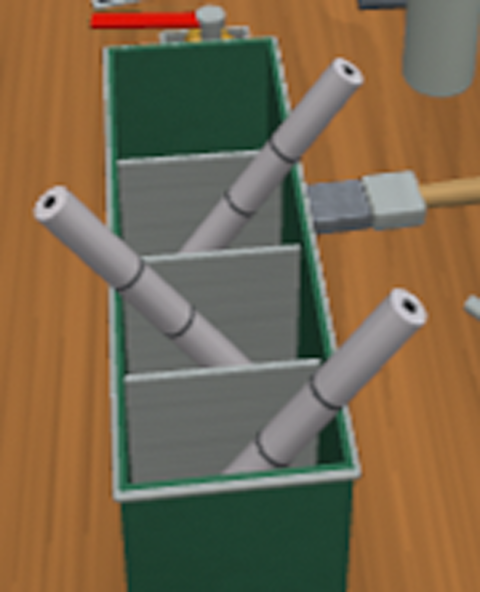

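View pics/b4.png

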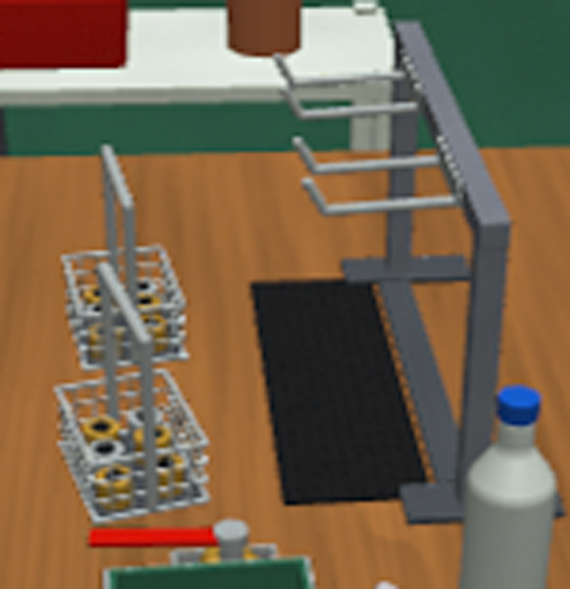

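```bash
cat > h.py <<'E'
import numpy as np
from plant import r
def ray(n,uv,pose=None):
    c=r.camera_params(n);d=np.linalg.solve(c["mtx"],[uv[0],uv[1],1])
    if n!="wrist": o=-c["R"].T@c["t"];d=c["R"].T@d
    else:
        from scipy.spatial.transform import Rotation as Ro
        s=pose or r.get_state();T=np.eye(4);T[:3,:3]=Ro.from_euler("xyz",s["eef_rot"]).as_matrix();T[:3,3]=s["tool_pos"]
        T=T@c["hand_eye"];o=T[:3,3];d=T[:3,:3]@d
    return o,d/np.linalg.norm(d)
def onz(n,uv,z,pose=None):
    o,d=ray(n,uv,pose);return o+d*(z-o[2])/d[2]
def tri(a,b):
    A=0;B=0
    for o,d in(a,b):
        P=np.eye(3)-np.outer(d,d);A=A+P;B=B+P@o
    X=np.linalg.solve(A,B);return X,[np.linalg.norm((np.eye(3)-np.outer(d,d))@(X-o)) for o,d in(a,b)][0]
def proj(n,X):
    c=r.camera_params(n);p=c["mtx"]@(c["R"]@np.array(X)+c["t"]);return p[:2]/p[2]
E
python3 - <<'E'
from h import *
np.set_printoptions(precision=4,suppress=True)
S=lambda x,y:(190+x/5,145+y/5)
S2=lambda x,y:(340+x/4.4,170+y/4.4)
D=lambda x,y:(235+x/3.2,215+y/3.2)
D2=lambda x,y:(240+x/3.8,80+y/3.8)
def T(a,b,l): print(l,*tri(ray("scene",a),ray("side",b)))
for l,a,b in[("+x-y",S(42,221),D(357,472)),("-x-y",S(112,128),D(118,495)),("-x+y",S(590,186),D(107,47)),("+x+y",S(550,286),D(273,40))]:
    print(l,onz("scene",a,.13),onz("side",b,.13))
T(S(58,163),D(407,306),"sp1");T(S(282,42),D(51,203),"sp2");T(S(333,197),D(347,72),"sp3")
for l,a,b in[("A-y",S2(148,87),D2(146,343)),("A+y",S2(304,85),D2(103,268)),("B-y",S2(440,118),D2(131,205)),("B+y",S2(606,124),D2(106,150))]:
    T(a,b,l);print(onz("scene",a,.152),onz("side",b,.152))
for l,a,b in[("h4",S2(218,90),D2(306,182)),("h3",S2(327,103),D2(297,141)),("h2",S2(487,122),D2(288,92)),("h1",S2(597,135),D2(278,57))]:T(a,b,l)
for l,a,b in[("piv",S(685,308),D(212,15)),("leverend",S(722,240),D(92,20))]:
    T(a,b,l);print(onz("scene",a,.088),onz("side",b,.088))
E
```

```text
+x-y [ 0.5647 -0.463   0.13  ] [ 0.5648 -0.4709  0.13  ]
-x-y [ 0.4474 -0.4655  0.13  ] [ 0.4475 -0.4752  0.13  ]
-x+y [ 0.4354 -0.1101  0.13  ] [ 0.4344 -0.1166  0.13  ]
+x+y [ 0.5523 -0.1058  0.13  ] [ 0.5507 -0.116   0.13  ]
sp1 [ 0.5909 -0.4276  0.1999] 0.0018669613373646027
sp2 [ 0.4121 -0.3418  0.1987] 0.001281212273838774
sp3 [ 0.584  -0.2403  0.1994] 0.0018747034297265457
A-y [0.4552 0.1221 0.1488] 0.0025570750350123934
[0.4557 0.1233 0.152 ] [0.4569 0.1121 0.152 ]
A+y [0.4229 0.2381 0.1487] 0.0017367414605526871
[0.4247 0.2387 0.152 ] [0.4243 0.2285 0.152 ]
B-y [0.4437 0.3409 0.1519] 0.0007051453662437019
[0.4427 0.3412 0.152 ] [0.4442 0.3393 0.152 ]
B+y [0.4203 0.4618 0.1497] 0.0016335624374763972
[0.4208 0.462  0.152 ] [0.4215 0.4527 0.152 ]
h4 [0.5724 0.1816 0.2411] 0.0011591015604694463
h3 [0.5712 0.255  0.2417] 0.0015081477498137036
h2 [0.5706 0.3598 0.2416] 0.003635010513771477
h1 [0.568  0.4312 0.2434] 0.002152133940125
piv [ 0.5092 -0.0258  0.0907] 0.002658272862277552
[ 0.5022 -0.0257  0.088 ] [ 0.5109 -0.0256  0.088 ]
leverend [ 0.4175 -0.0193  0.0845] 0.0015316566194991423
[ 0.4199 -0.018   0.088 ] [ 0.4189 -0.0263  0.088 ]
```

arm_command --targets '[0.029,-0.453,0,12.1,0.085,0.029,-0.453,0,12.1,0.085,0.029,-0.453,0,12.1,0.085,0.029,-0.453,0,12.1,0.085,0.029,-0.453,0,12.1,0.085,0.029,-0.453,0,12.1,0.085,0.029,-0.453,0,12.1,0.085,0.029,-0.453,0,12.1,0.085]' --newtons 20

```text
t: 0.95
tool_pos: [0.5183, -0.4365, 0.2309]
eef_rot: [3.141, 0.0, -1.535]
wrist_force: [0.2, -1.6, 0.2]
finger_gap: 0.0848
```

```bash
cat >> h.py <<'E'
def go(X,yawdeg=None,s=None):
    from scipy.spatial.transform import Rotation as Ro
    s=s or r.get_state();Rm=Ro.from_euler("xyz",s["eef_rot"]).as_matrix()
    d=Rm.T@(np.array(X)-s["tool_pos"]);t=None
    if yawdeg is not None: t=-( (yawdeg-np.degrees(s["eef_rot"][2])+180)%360-180)
    print("shift",np.round(d,4),"turn",t)
E
python3 - <<'E'
from h import *
import cv2
s=r.get_state();print(s["t"],s["tool_pos"],s["eef_rot"]); go([.5746,-.426,.232],-88)
im=r.get_image("wrist");cv2.imwrite("pics/c.png",im[:,:,::-1])
E
```

```text
0.95 [ 0.51826866 -0.43649735  0.23094064] [ 3.14110020e+00  2.64023701e-04 -1.53508488e+00]
shift [-0.0085 -0.0567 -0.0011] turn 0.04611515670634958
```

View pics/c.png

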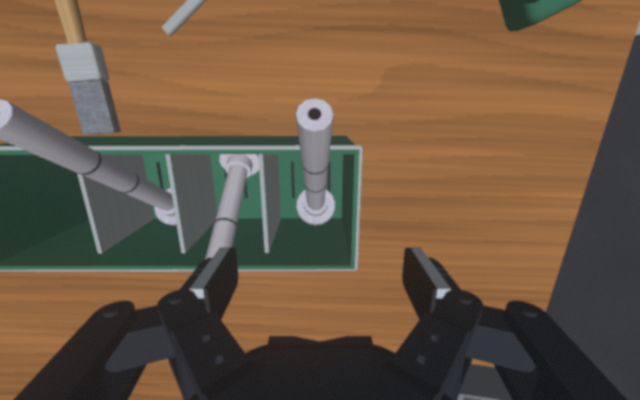

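arm_command --targets '[-0.007,-0.055,0,0,0.085,-0.007,-0.055,0,0,0.085,-0.007,-0.055,0,0,0.085,-0.007,-0.055,0,0,0.085]'

```text
t: 1.4
tool_pos: [0.5703, -0.4288, 0.2312]
eef_rot: [3.141, -0.0, -1.536]
wrist_force: [-0.3, -0.1, 0.0]
finger_gap: 0.0852
```

```bash
python3 - <<'E'
from h import *
import cv2
s=r.get_state();print(s["t"],s["tool_pos"],s["eef_rot"],np.abs(s["qvel"]).max()); 
im=r.get_image("wrist");cv2.imwrite("pics/c2.png",im[:,:,::-1])
E
```

```text
1.4 [ 0.57033024 -0.42877428  0.23118821] [ 3.14087511e+00 -7.28237172e-05 -1.53559587e+00] 0.017500245224781105
```

View pics/c2.png

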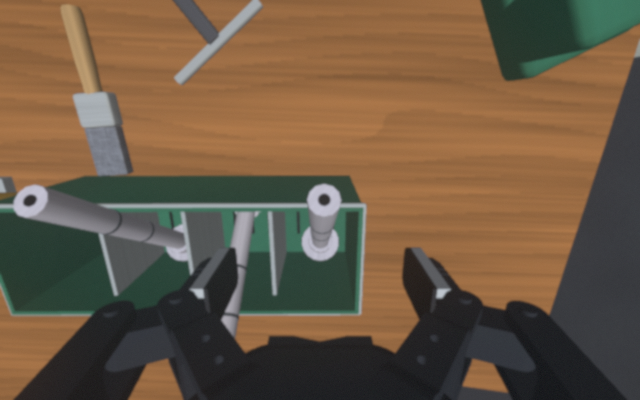

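```bash
python3 - <<'E'
from h import *
np.set_printoptions(precision=4,suppress=True)
for n,uv,z in[("sp1",(324,200),.2),("sp3",(32,200),.2),("c+x-y",(365,205),.13),("c-x-y",(361,313),.13),("c-x+y",(12,313),.13)]:print(n,onz("wrist",uv,z))
go([.5746,-.4285,.158],-88)
E
```

```text
sp1 [ 0.5894 -0.4324  0.2   ]
sp3 [ 0.583  -0.2458  0.2   ]
c+x-y [ 0.5634 -0.4714  0.13  ]
c-x-y [ 0.4467 -0.4768  0.13  ]
c-x+y [ 0.4344 -0.1197  0.13  ]
shift [-0.0005 -0.0046  0.0736] turn -0.026521114004339097
```

arm_command --targets '[0.003,-0.005,0.03,0,0.085,0.003,-0.005,0.073,0,0.085,0.003,-0.005,0.073,0,0.085,0.003,-0.005,0.073,0,0.02,0.003,-0.005,0.073,0,0.01,0.003,-0.005,0.073,0,0.01,0.003,-0.005,0.073,0,0.01,0.003,-0.005,0.073,0,0.01]' --newtons 30

```text
t: 2.25
tool_pos: [0.5767, -0.4311, 0.1598]
eef_rot: [-3.14, -0.001, -1.535]
wrist_force: [-0.2, 1.3, 5.1]
finger_gap: 0.0211
```

```bash
cat > look.py <<'E'
import sys,cv2
from h import *
s=r.get_state();print(s["t"],s["tool_pos"],s["eef_rot"],s["finger_gap"],s["wrist_force"])
im=r.get_image(sys.argv[1])[:,:,::-1]
if len(sys.argv)>3:
    x0,y0,x1,y1=map(int,sys.argv[3:7]);f=min(800/(x1-x0),600/(y1-y0));im=cv2.resize(im[y0:y1,x0:x1],None,fx=f,fy=f,interpolation=cv2.INTER_CUBIC);print("f",f)
cv2.imwrite("pics/"+sys.argv[2]+".png",im)
E
python3 look.py side d1 200 180 440 380
```

```text
2.25 [ 0.57673485 -0.43106283  0.15979118] [-3.13980894e+00 -5.66194669e-04 -1.53530931e+00] 0.021087199699852337 [-0.15989297  1.29174873  5.06325418]
f 3.0
```

View pics/d1.png

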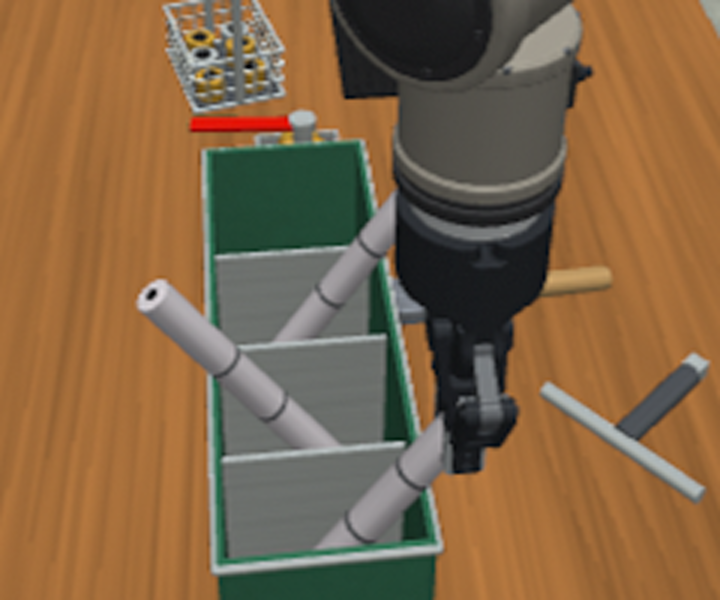

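arm_command --targets '[0,0.01,-0.006,0,0.01,0,0.019,-0.0105,0,0.01,0,0.03,-0.014,0,0.01,0,0.04,-0.017,0,0.01,0,0.051,-0.019,0,0.01,0,0.061,-0.0205,0,0.01,0,0.071,-0.021,0,0.01,0,0.081,-0.021,0,0.01]'

```text
t: 3.1
tool_pos: [0.4944, -0.4343, 0.1796]
eef_rot: [-3.141, -0.0, -1.535]
wrist_force: [2.8, 0.3, -0.0]
finger_gap: 0.0211
```

arm_command --targets '[0,0.01,0.0,0,0.01,0,0.02,0.001,0,0.01,0,0.02,0.001,0,0.01,0,0.02,0.001,0,0.01]'

```text
t: 3.5
tool_pos: [0.4747, -0.4349, 0.1782]
eef_rot: [3.141, 0.0, -1.536]
wrist_force: [-0.2, 0.5, 0.8]
finger_gap: 0.0214
```

```bash
python3 look.py side d2 200 180 440 380
```

```text
3.5 [ 0.47465506 -0.43491542  0.17824075] [ 3.14053986e+00  2.52119721e-04 -1.53564266e+00] 0.021412035446153364 [-0.18369492  0.46740531  0.77994438]
f 3.0
```

View pics/d2.png

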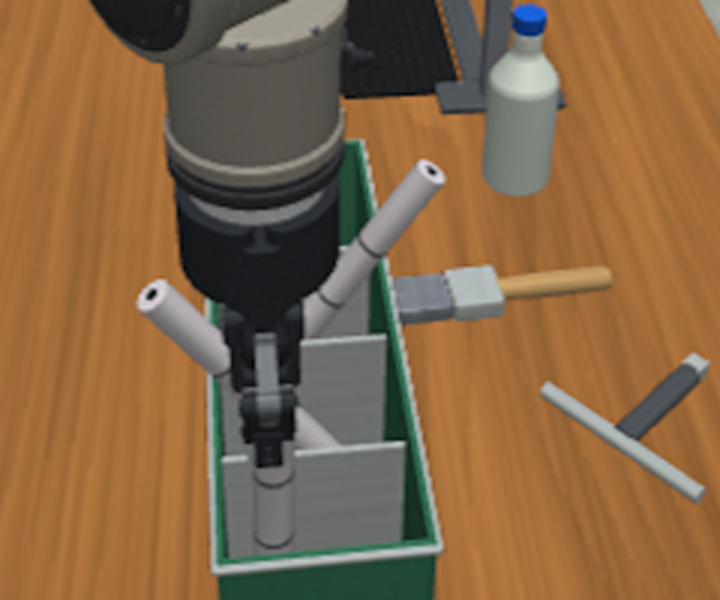

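arm_command --targets '[0,0,0.002,0,0.01,0,0,0.004,0,0.01,0,0,0.005,0,0.01]'

```text
t: 3.85
tool_pos: [0.4763, -0.4359, 0.178]
eef_rot: [-3.138, -0.005, -1.535]
wrist_force: [-3.7, 3.0, 26.6]
finger_gap: 0.0215
```

arm_command --targets '[0,0,0,0,0.028,0,0,0,0,0.028,0,0,0,0,0.028]'

```text
t: 4.15
tool_pos: [0.4752, -0.4345, 0.1726]
eef_rot: [3.141, 0.001, -1.535]
wrist_force: [-0.6, -0.5, -0.2]
finger_gap: 0.0278
```

```bash
python3 look.py side d3 200 180 440 380;python3 look.py wrist d3w
```

```text
4.15 [ 0.47523496 -0.43450462  0.1725625 ] [ 3.14054023e+00  9.42670983e-04 -1.53485672e+00] 0.027838557832041286 [-0.61637587 -0.54595224 -0.16606325]
f 3.0
4.2 [ 0.47521836 -0.43454738  0.17251734] [ 3.14058009e+00  9.81591263e-04 -1.53491190e+00] 0.02809065909291157 [-0.47228081 -0.21318367 -1.31177595]
```

View pics/d3.png

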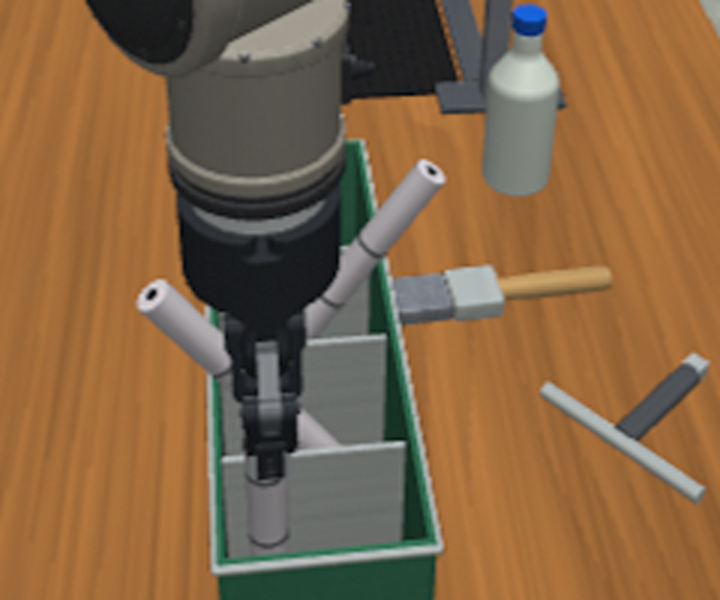

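View pics/d3w.png

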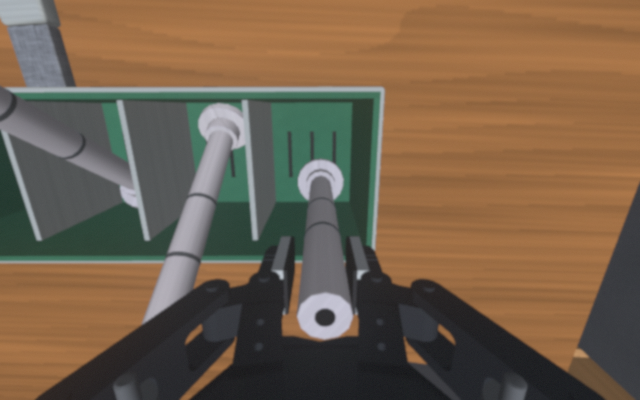

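```bash
python3 - <<'E'
from h import *
np.set_printoptions(precision=4,suppress=True)
print(onz("wrist",(325,317),.224),onz("wrist",(321,181),.013))
E
```

```text
[ 0.4744 -0.4379  0.224 ] [ 0.4749 -0.437   0.013 ]
```

arm_command --targets '[0,0,0,0,0.04,0,0,0,0,0.06,0,0,-0.03,0,0.08,0,0,-0.08,0,0.085,0,0,-0.08,0,0.085]'

```text
t: 4.75
tool_pos: [0.4772, -0.4369, 0.2609]
eef_rot: [-3.133, -0.01, -1.535]
wrist_force: [0.6, 0.4, 1.3]
finger_gap: 0.0849
```

```bash
python3 look.py wrist d4w
```

```text
4.75 [ 0.47719143 -0.4369188   0.26093204] [-3.13340678 -0.01030696 -1.53515972] 0.0849138868637107 [0.57149273 0.41360311 1.28927292]
```

View pics/d4w.png

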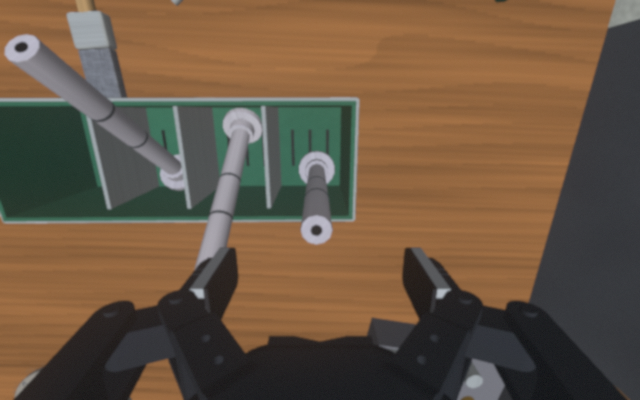

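```bash
python3 - <<'E'
from h import *
go([.4263,-.347,.255],-88)
E
```

```text
shift [-0.0908  0.0469  0.0017] turn 0.04011927137386806
```

arm_command --targets '[-0.04,0.02,0,0,0.085,-0.088,0.047,0,0,0.085,-0.088,0.047,0,0,0.085,-0.088,0.047,0,0,0.085,-0.088,0.047,0,0,0.085]'

```text
t: 5.3
tool_pos: [0.4259, -0.3495, 0.2535]
eef_rot: [-3.141, -0.001, -1.535]
wrist_force: [0.6, 0.3, 0.4]
finger_gap: 0.0849
```

```bash
python3 look.py wrist e1
```

```text
5.3 [ 0.42586995 -0.34953202  0.25351801] [-3.14064930e+00 -1.37093288e-03 -1.53529032e+00] 0.08490621384718654 [0.55123827 0.32388778 0.41507767]
```

View pics/e1.png

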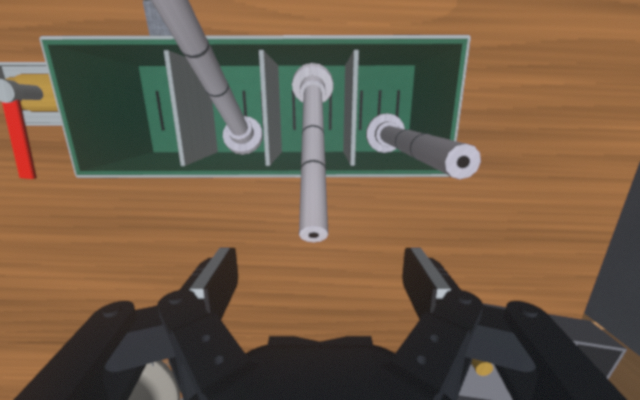

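```bash
python3 - <<'E'
from h import *
np.set_printoptions(precision=4,suppress=True)
print(onz("wrist",(313,235),.2),onz("wrist",(312,85),.03),"sp1",onz("wrist",(463,161),.224),onz("wrist",(387,133),.013))
print("lever end",onz("wrist",(26,176),.089),"piv",onz("wrist",(8,92),.089))
go([.425,-.345,.157],-88)
E
```

```text
[ 0.4106 -0.3465  0.2   ] [ 0.5278 -0.3383  0.03  ] sp1 [ 0.4738 -0.4362  0.224 ] [ 0.4737 -0.4379  0.013 ]
lever end [ 0.4191 -0.0284  0.089 ] piv [ 0.5061 -0.0335  0.089 ]
shift [-0.0049  0.0009  0.0964] turn 0.020854068450603336
```

arm_command --targets '[-0.004,0,0.045,0,0.085,-0.004,0,0.096,0,0.085,-0.004,0,0.096,0,0.085,-0.004,0,0.096,0,0.02,-0.004,0,0.096,0,0.01,-0.004,0,0.096,0,0.01,-0.004,0,0.096,0,0.01,-0.004,0,0.096,0,0.01]'

```text
t: 6.15
tool_pos: [0.4254, -0.3446, 0.1586]
eef_rot: [-3.14, -0.001, -1.535]
wrist_force: [-1.6, 0.7, 5.9]
finger_gap: 0.0213
```

```bash
python3 - <<'E'
from h import *
s=r.get_state();p=s["tool_pos"]+[0,0,.019]
print(p,s["finger_gap"])
cx=.499-(p[1]+.293)*.035; X=(cx-p[0])*1e3; Z=p[2]*1e3
print("s from x,z",(X+33)/.5446,(Z-17.6)/.8387)
sl=(X+33)/.5446*.5+(Z-17.6)/.8387*.5
for a in(29,25,21,17,13,9,5,2,0):
    c,sn=np.cos(np.radians(a)),np.sin(np.radians(a)); print(a,"tool dy",round(-54+25*c+sl*sn-X,1),"tool dz",-round(4+25*sn+sl*c-Z,1))
E
```

```text
[ 0.42541617 -0.34455385  0.17763659] 0.021273667513784462
s from x,z 199.02353266448722 190.81506298568542
29 tool dy -13.0 tool dz -9.0
25 tool dy -24.4 tool dz -13.6
21 tool dy -36.2 tool dz -17.3
17 tool dy -48.5 tool dz -20.1
13 tool dy -61.2 tool dz -21.9
9 tool dy -74.2 tool dz -22.8
5 tool dy -87.5 tool dz -22.7
2 tool dy -97.6 tool dz -22.0
0 tool dy -104.4 tool dz -21.3
```

arm_command --targets '[0,-0.012,-0.009,0,0.01,0,-0.023,-0.0135,0,0.01,0,-0.034,-0.017,0,0.01,0,-0.046,-0.02,0,0.01,0,-0.058,-0.022,0,0.01,0,-0.07,-0.0225,0,0.01,0,-0.08,-0.0225,0,0.01,0,-0.09,-0.022,0,0.01]'

```text
t: 6.95
tool_pos: [0.5153, -0.3412, 0.179]
eef_rot: [3.141, 0.0, -1.535]
wrist_force: [-2.0, -0.3, -1.5]
finger_gap: 0.0214
```

arm_command --targets '[0,-0.01,0.001,0,0.01,0,-0.01,0.001,0,0.01,0,-0.01,0.003,0,0.01,0,-0.01,0.005,0,0.01,0,-0.01,0.006,0,0.01,0,-0.01,0.006,0,0.01]'

```text
t: 7.55
tool_pos: [0.5269, -0.3418, 0.1778]
eef_rot: [-3.134, -0.005, -1.535]
wrist_force: [0.4, 2.1, 17.5]
finger_gap: 0.0212
```

```bash
python3 look.py wrist e2;python3 look.py side e2s 200 180 440 380
```

```text
7.55 [ 0.52690593 -0.34177696  0.17777608] [-3.1343954  -0.00459362 -1.53520934] 0.02117351794429653 [ 0.38361669  2.10339734 17.46055753]
7.6 [ 0.52690899 -0.34177837  0.17778539] [-3.13432627 -0.0045646  -1.53529406] 0.021347364500103706 [-0.55433069  3.06854046 17.23926899]
f 3.0
```

View pics/e2.png

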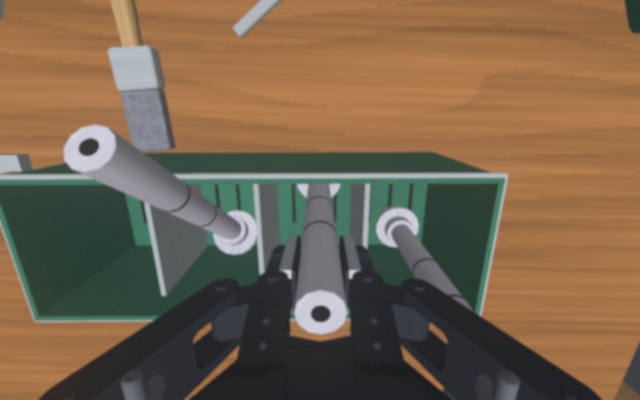

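View pics/e2s.png

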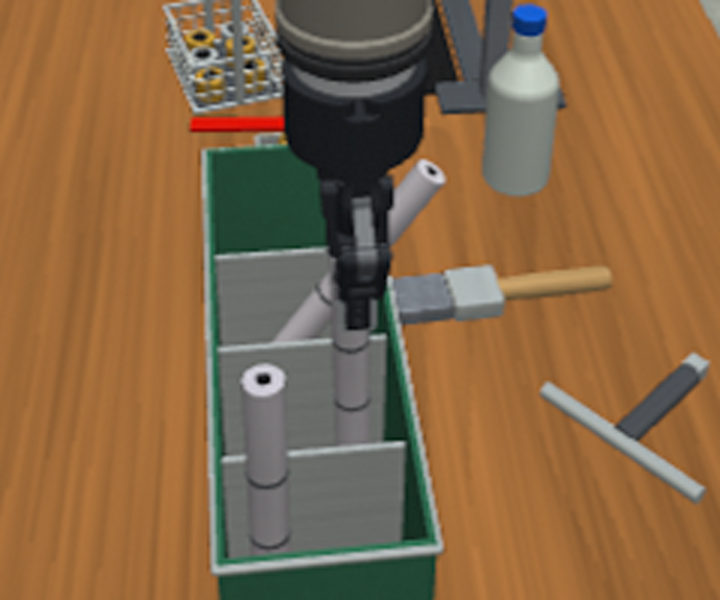

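arm_command --targets '[0,0,-0.003,0,0.022,0,0,-0.003,0,0.028,0,0,-0.003,0,0.035,0,0,-0.003,0,0.05,0,0,-0.003,0,0.07,0,0,-0.03,0,0.085,0,0,-0.08,0,0.085,0,0,-0.08,0,0.085]'

```text
t: 8.45
tool_pos: [0.5272, -0.3428, 0.2604]
eef_rot: [-3.132, -0.008, -1.535]
wrist_force: [1.2, -0.7, 1.8]
finger_gap: 0.0849
```

```bash
python3 look.py wrist e3; python3 - <<'E'
from h import *
go([.5685,-.246,.255],-88)
E
```

```text
8.45 [ 0.52720464 -0.34277576  0.26036961] [-3.13234045 -0.00838629 -1.53513526] 0.08489114329335 [ 1.15354174 -0.65096853  1.82804842]
shift [-0.0945 -0.0455  0.0019] turn 0.040806104958676315
```

View pics/e3.png

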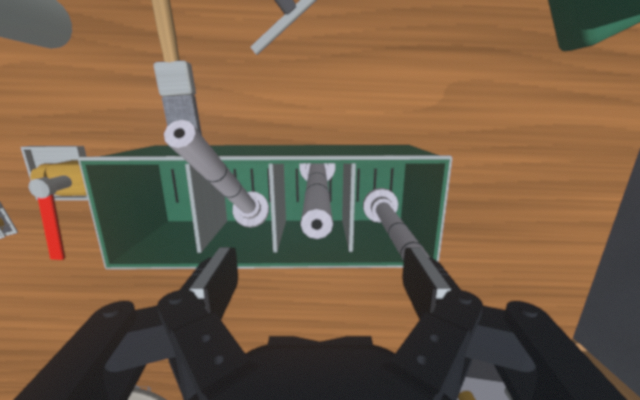

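arm_command --targets '[-0.045,-0.022,0,0,0.085,-0.092,-0.045,0,0,0.085,-0.092,-0.045,0,0,0.085,-0.092,-0.045,0,0,0.085,-0.092,-0.045,0,0,0.085]'

```text
t: 9.0
tool_pos: [0.5663, -0.2481, 0.2526]
eef_rot: [3.14, 0.0, -1.535]
wrist_force: [-0.9, -0.2, -0.2]
finger_gap: 0.0851
```

```bash
python3 look.py wrist f1; python3 - <<'E'
from h import *
go([.568,-.246,.157],-88)
E
```

```text
9.0 [ 0.56625253 -0.24807615  0.25256714] [ 3.14038052e+00  1.85838061e-05 -1.53545368e+00] 0.08508507674434974 [-0.91935454 -0.22421841 -0.22649963]
shift [-0.0025 -0.002   0.0957] turn -0.025193520893992627
```

View pics/f1.png

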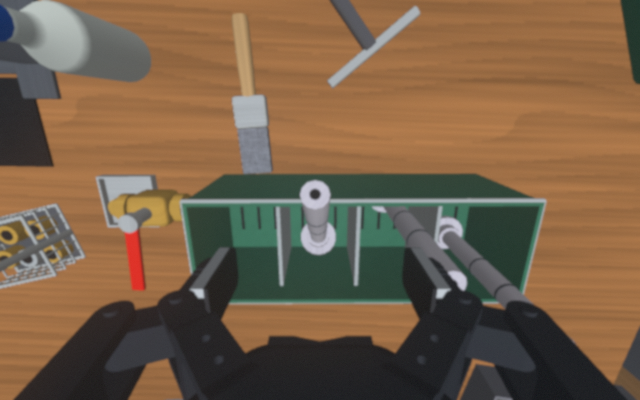

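```bash
python3 - <<'E'
from h import *
np.set_printoptions(precision=4,suppress=True)
print(onz("wrist",(315,195),.2),onz("wrist",(318,238),.02))
E
```

```text
[ 0.5822 -0.2458  0.2   ] [ 0.4629 -0.2507  0.02  ]
```

arm_command --targets '[-0.002,-0.002,0.045,0,0.085,-0.002,-0.002,0.095,0,0.085,-0.002,-0.002,0.095,0,0.085,-0.002,-0.002,0.095,0,0.02,-0.002,-0.002,0.095,0,0.01,-0.002,-0.002,0.095,0,0.01,-0.002,-0.002,0.095,0,0.01,-0.002,-0.002,0.095,0,0.01]'

```text
t: 9.85
tool_pos: [0.5693, -0.2456, 0.1598]
eef_rot: [-3.139, -0.001, -1.535]
wrist_force: [1.1, 0.1, 4.2]
finger_gap: 0.0215
```

arm_command --targets '[0,0.01,-0.006,0,0.01,0,0.019,-0.0105,0,0.01,0,0.03,-0.014,0,0.01,0,0.04,-0.017,0,0.01,0,0.051,-0.019,0,0.01,0,0.061,-0.0205,0,0.01,0,0.071,-0.021,0,0.01,0,0.081,-0.021,0,0.01]'

```text
t: 10.65
tool_pos: [0.4867, -0.2483, 0.1793]
eef_rot: [3.141, -0.0, -1.535]
wrist_force: [2.1, 0.4, 0.5]
finger_gap: 0.0213
```

```bash
python3 look.py side f2 200 180 440 380
```

```text
10.65 [ 0.4867241  -0.24828089  0.17929475] [ 3.14146798e+00 -2.33328451e-05 -1.53527634e+00] 0.021265259931039095 [2.13119686 0.38749449 0.52192808]
f 3.0
```

View pics/f2.png

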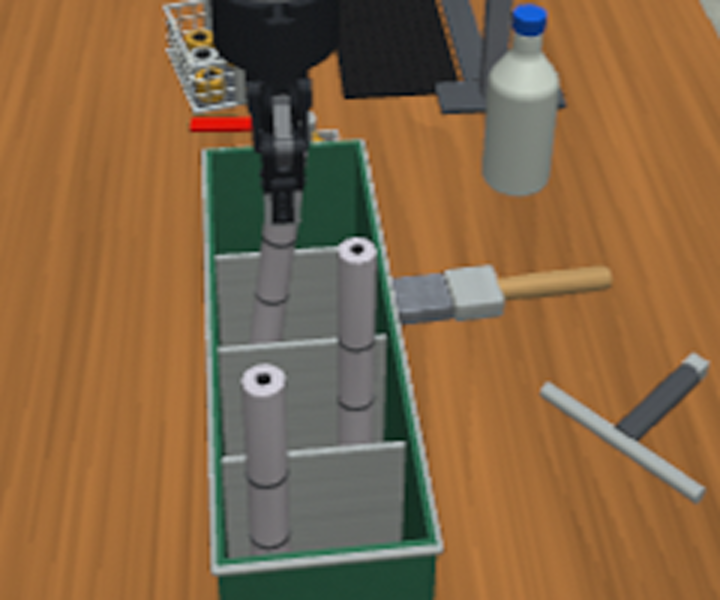

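arm_command --targets '[0,0.01,0,0,0.01,0,0.019,0.001,0,0.01,0,0.019,0.001,0,0.01,0,0.019,0.002,0,0.01,0,0.019,0.004,0,0.01,0,0.019,0.005,0,0.01,0,0.019,0.005,0,0.01]'

```text
t: 11.4
tool_pos: [0.4699, -0.2498, 0.1778]
eef_rot: [-3.138, -0.004, -1.535]
wrist_force: [-3.8, 1.7, 22.3]
finger_gap: 0.0213
```

```bash
python3 look.py wrist f3;python3 look.py side f3s 200 180 440 380
```

```text
11.4 [ 0.46986076 -0.24975756  0.1778065 ] [-3.1377353  -0.00357218 -1.53486979] 0.021259966895660277 [-3.80276203  1.69478304 22.30257533]
11.45 [ 0.46984142 -0.24975686  0.17777567] [-3.1377806  -0.00356815 -1.53481107] 0.02106185403660624 [-3.3799599   1.69076444 21.7893886 ]
f 3.0
```

View pics/f3s.png

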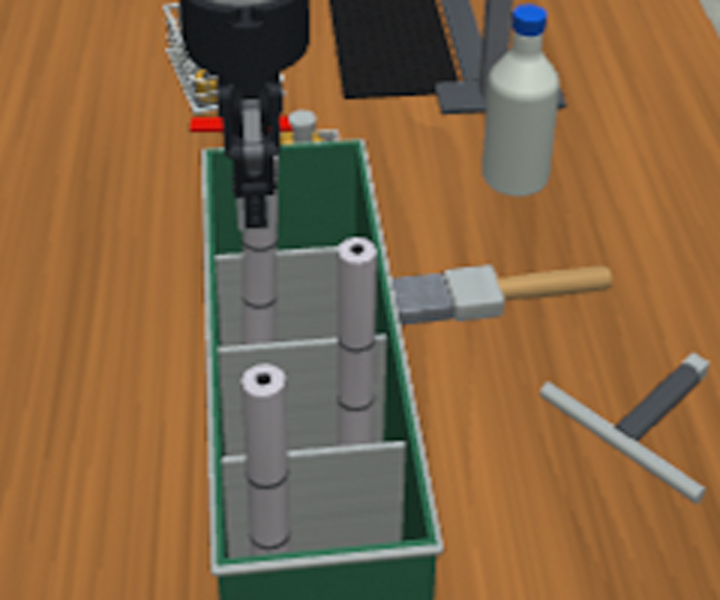

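Upright; release and rise.

arm_command --targets '[0,0,-0.003,0,0.022,0,0,-0.003,0,0.028,0,0,-0.003,0,0.035,0,0,-0.003,0,0.05,0,0,-0.003,0,0.07,0,0,-0.03,0,0.085,0,0,-0.08,0,0.085,0,0,-0.1,0,0.085]'

```text
t: 12.3
tool_pos: [0.4697, -0.2497, 0.2782]
eef_rot: [-3.137, -0.003, -1.535]
wrist_force: [0.4, 0.1, 0.1]
finger_gap: 0.085
```

```bash
python3 look.py wrist f4;  python3 - <<'E'
from h import *
go([.44,.1,.27],15)
E
```

```text
12.3 [ 0.46972827 -0.24968318  0.27819883] [-3.13737118 -0.00349263 -1.53509457] 0.08504797257969351 [0.40888168 0.10107698 0.10431077]
shift [-0.351   0.0179  0.0081] turn -102.95650888922995
```

View pics/f4.png

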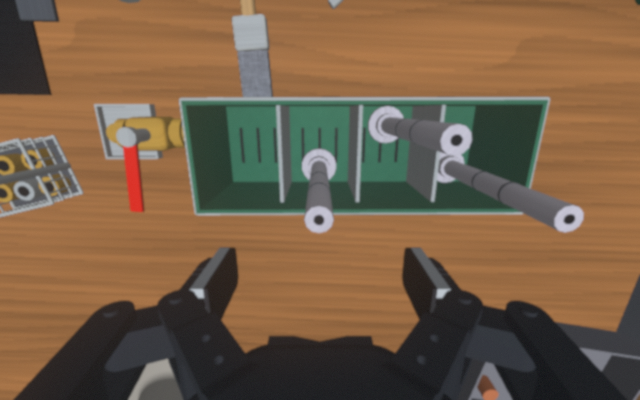

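arm_command --targets '[-0.05,0.005,-0.01,-8,0.085,-0.1,0.01,-0.01,-16,0.085,-0.15,0.01,-0.01,-24,0.085,-0.2,0.01,-0.01,-32,0.085,-0.25,0.015,-0.01,-40,0.085,-0.3,0.015,-0.01,-48,0.085,-0.35,0.015,-0.01,-56,0.085,-0.4,0.015,-0.01,-64,0.085]'

```text
t: 13.15
tool_pos: [0.4389, 0.1505, 0.284]
eef_rot: [3.141, -0.0, -0.413]
wrist_force: [-0.1, -0.4, 0.2]
finger_gap: 0.0852
```

```bash
python3 - <<'E'
from h import *
go([.44,.175,.29],15)
E
```

```text
shift [-0.0088 -0.0229 -0.006 ] turn -38.63875433678601
```

arm_command --targets '[-0.009,-0.022,0,-8,0.085,-0.009,-0.022,0,-16,0.085,-0.009,-0.022,0,-24,0.085,-0.009,-0.022,0,-32,0.085,-0.009,-0.022,0,-38.6,0.085,-0.009,-0.022,0,-38.6,0.085,-0.009,-0.022,0,-38.6,0.085]'

```text
t: 13.85
tool_pos: [0.4401, 0.1723, 0.284]
eef_rot: [3.141, 0.001, 0.252]
wrist_force: [0.5, -0.4, -0.9]
finger_gap: 0.0851
```

```bash
python3 look.py wrist g1;python3 look.py side g1s 240 80 440 230
```

```text
13.85 [0.44012687 0.17230949 0.28395135] [3.14147214e+00 5.71552916e-04 2.52395734e-01] 0.08507300889249299 [ 0.46774348 -0.44344589 -0.87137483]
13.9 [0.44013771 0.17231637 0.28400867] [3.14152824e+00 5.13785452e-04 2.52678837e-01] 0.0852082124545589 [-0.98188003 -0.65485641  1.02449515]
f 4.0
```

View pics/g1.png

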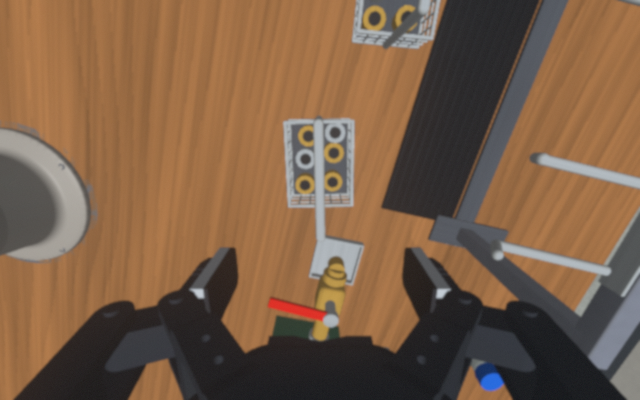

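View pics/g1s.png

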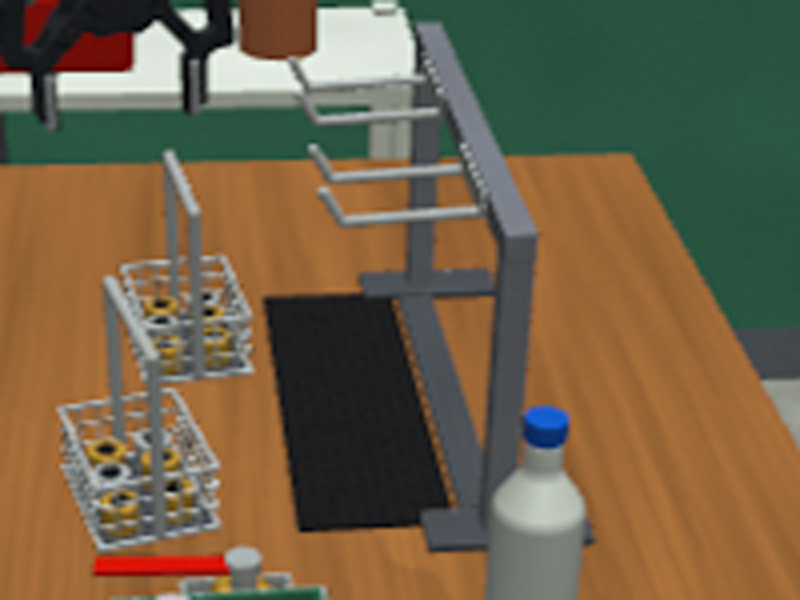

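```bash
python3 - <<'E'
from h import *
np.set_printoptions(precision=4,suppress=True)
a=onz("wrist",(319,122),.152);b=onz("wrist",(320,238),.152);print(a,b,(a+b)/2,np.degrees(np.arctan2(-(a-b)[0],(a-b)[1])),np.linalg.norm(a-b))
for z in(.225,.24):
    p=onz("wrist",(540,158),z);q=onz("wrist",(498,253),z);print(z,p,q,np.linalg.norm(p-q),np.degrees(np.arctan2(-(p-q)[0],(p-q)[1])))
go([*((a+b)/2)[:2],.131],15)
E
```

```text
[0.4231 0.2325 0.152 ] [0.4537 0.1182 0.152 ] [0.4384 0.1753 0.152 ] 14.964874812913854 0.11832459744573438
0.225 [0.5802 0.2509 0.225 ] [0.5837 0.1743 0.225 ] 0.07668839636912277 2.5683622286963
0.24 [0.5683 0.2504 0.24  ] [0.5715 0.1795 0.24  ] 0.07096433315850818 2.5683622286962375
shift [-0.001  -0.0034  0.1531] turn -0.49522257972600414
```

arm_command --targets '[-0.001,-0.003,0.05,-0.5,0.085,-0.001,-0.003,0.1,-0.5,0.085,-0.001,-0.003,0.153,-0.5,0.085,-0.001,-0.003,0.153,-0.5,0.06,-0.001,-0.003,0.153,-0.5,0.0,-0.001,-0.003,0.153,-0.5,0,-0.001,-0.003,0.153,-0.5,0,-0.001,-0.003,0.153,-0.5,0]' --newtons 80

```text
t: 14.75
tool_pos: [0.4395, 0.1752, 0.133]
eef_rot: [3.141, -0.004, 0.264]
wrist_force: [0.1, 0.4, 0.2]
finger_gap: 0.0121
```

arm_command --targets '[0,0,0,0,0,0,0,0,0,0,0,0,-0.03,0,0,0,0,-0.05,0,0]'

```text
t: 15.15
tool_pos: [0.4385, 0.175, 0.1828]
eef_rot: [3.141, -0.001, 0.264]
wrist_force: [0.8, 1.1, -1.5]
finger_gap: 0.0073
```

```bash
python3 look.py wrist g2;python3 look.py side g2s 240 60 440 230
```

```text
15.15 [0.43851812 0.17500513 0.18275297] [ 3.14147602e+00 -5.87315544e-04  2.64150330e-01] 0.007322201680922583 [ 0.76424672  1.05055839 -1.53766424]
15.2 [0.44021582 0.17542339 0.18576852] [ 3.14119671 -0.00631309  0.26426454] 0.007455111478222363 [1.18673999 0.20157928 0.62651807]
f 3.5294117647058822
```

View pics/g2.png

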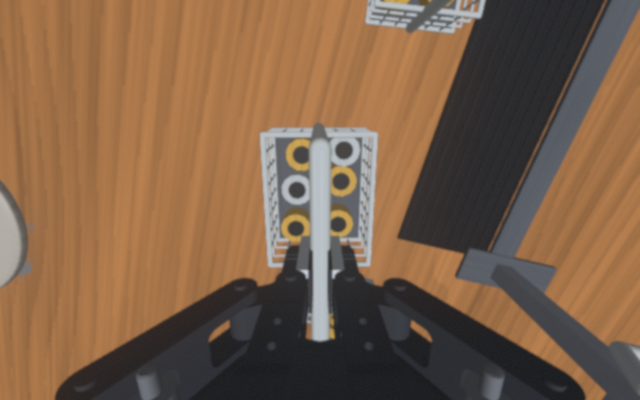

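View pics/g2s.png

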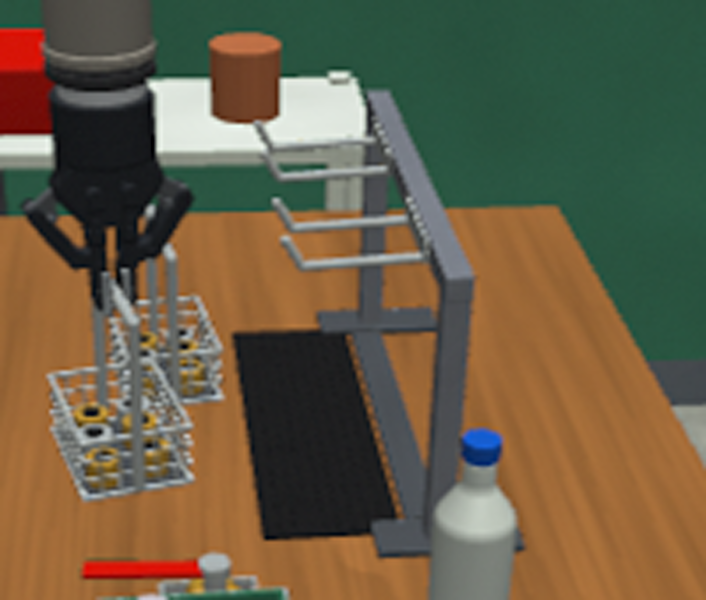

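arm_command --targets '[0,0,0,0,0,0,0,0,0,0,0,0,0,0,0]'

```text
t: 15.55
tool_pos: [0.4378, 0.1748, 0.1801]
eef_rot: [3.142, 0.002, 0.264]
wrist_force: [-0.0, -0.1, -3.1]
finger_gap: 0.0073
```

```bash
python3 look.py scene g3 330 130 530 280;python3 look.py side g3s 240 60 340 135
```

```text
15.55 [0.43780369 0.17479656 0.18009822] [3.14157811e+00 2.47802904e-03 2.64208301e-01] 0.007292925937094898 [-0.04716425 -0.11408693 -3.11108993]
f 4.0
15.6 [0.43795236 0.17484704 0.18025093] [-3.14159157e+00  2.13036706e-03  2.64172034e-01] 0.0070716434735575 [-0.23951489  0.0459329  -2.24009692]
f 8.0
```

View pics/g3.png

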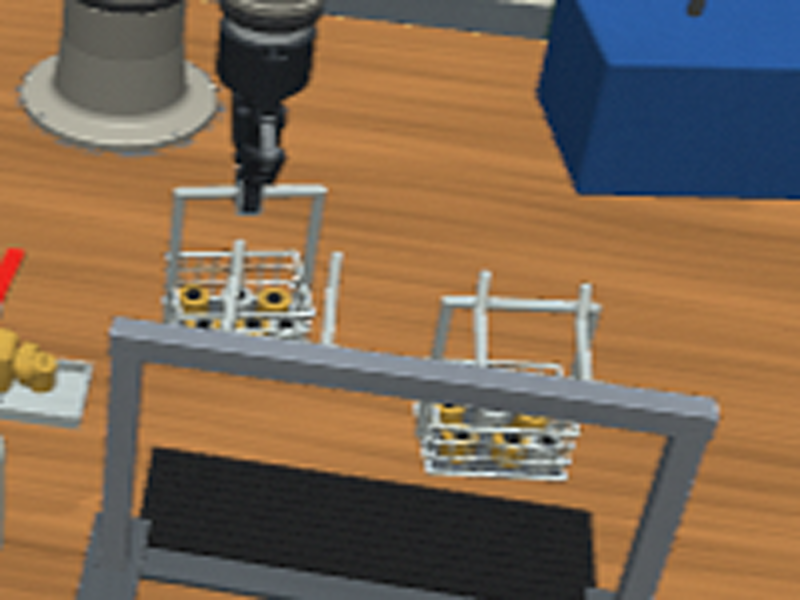

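View pics/g3s.png

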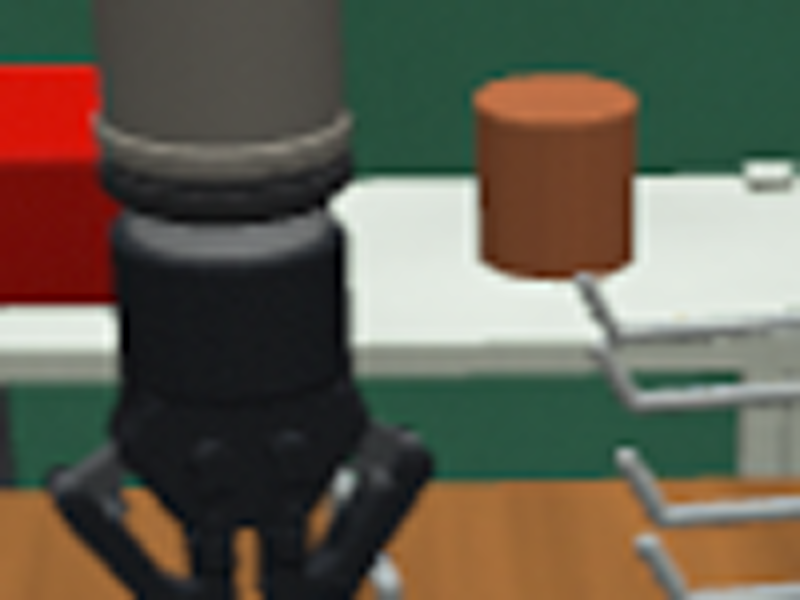

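```bash
python3 - <<'E'
from h import *
np.set_printoptions(precision=4,suppress=True)
for z in(.19,.195,.2,.205,.21):print(z,proj("scene",[.438,.175,z]))
go([.53,.213,.26],2)
go([.60,.216,.26],2)
E
```

```text
0.19 [390.749  179.6215]
0.195 [390.8932 178.3758]
0.2 [391.038  177.1249]
0.205 [391.1834 175.8688]
0.21 [391.3295 174.6074]
shift [ 0.0985 -0.0128 -0.0797] turn 13.136190060970506
shift [ 0.1669  0.0026 -0.0798] turn 13.136190060970506
```

arm_command --targets '[0,0,-0.03,0,0,0,0,-0.06,3,0,0.02,-0.003,-0.08,6,0,0.04,-0.006,-0.08,9,0,0.06,-0.01,-0.08,13.1,0,0.08,-0.013,-0.08,13.1,0,0.098,-0.013,-0.08,13.1,0,0.098,-0.013,-0.08,13.1,0]'

```text
t: 16.45
tool_pos: [0.5312, 0.2134, 0.26]
eef_rot: [3.141, 0.0, 0.036]
wrist_force: [-0.4, 1.4, -2.6]
finger_gap: 0.0073
```

arm_command --targets '[0,0,0,0,0,0,0,0,0,0]'

```text
t: 16.65
tool_pos: [0.5289, 0.213, 0.2609]
eef_rot: [3.141, 0.001, 0.036]
wrist_force: [0.3, 0.1, -2.2]
finger_gap: 0.0074
```

```bash
python3 look.py wrist g4;python3 look.py side g4s 240 60 440 210
```

```text
16.65 [0.52893265 0.21296149 0.26092794] [3.14125662e+00 1.24547677e-03 3.56088470e-02] 0.007411615314241533 [ 0.2742427   0.07230437 -2.15071186]
16.7 [0.52898974 0.2129475  0.26117488] [3.14131967e+00 7.12396484e-04 3.55745411e-02] 0.007203961351058454 [-0.49531636  0.0506909  -3.10207192]
f 4.0
```

View pics/g4.png

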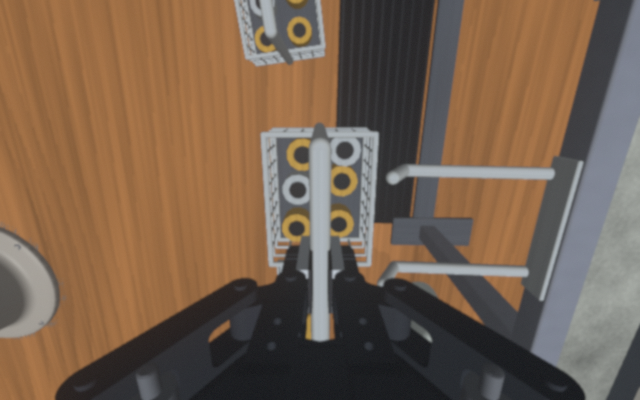

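View pics/g4s.png

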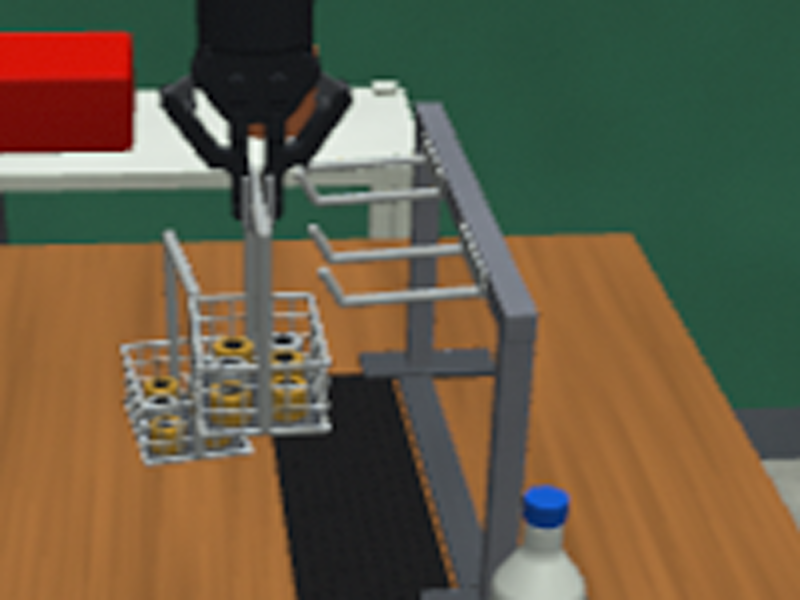

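```bash
python3 - <<'E'
from h import *
np.set_printoptions(precision=4,suppress=True)
for uv in[(394,178),(386,278)]:print("tip",onz("wrist",uv,.24))
for uv in[(412,172),(545,173),(402,267),(525,272)]:print("pr",onz("wrist",uv,.218))
go([.605,.216,.261],2)
E
```

```text
tip [0.5709 0.2499 0.24  ]
tip [0.5733 0.1825 0.24  ]
pr [0.5885 0.2494 0.218 ]
pr [0.6767 0.2518 0.218 ]
pr [0.5905 0.1781 0.218 ]
pr [0.682  0.1771 0.218 ]
shift [ 0.0759 -0.0003  0.0003] turn 0.04239161062241692
```

arm_command --targets '[0.03,0,0,0,0,0.06,0.001,0,0,0,0.082,0.002,0,0,0,0.082,0.002,0,0,0,0.082,0.002,0.015,0,0,0.082,0.002,0.03,0,0,0.082,0.002,0.042,0,0,0.082,0.002,0.042,0,0]'

```text
t: 17.55
tool_pos: [0.6102, 0.2139, 0.2174]
eef_rot: [3.141, 0.004, 0.036]
wrist_force: [-0.3, -0.1, -3.3]
finger_gap: 0.0075
```

arm_command --targets '[0,0,0.003,0,0,0,0,0.006,0,0,0,0,0.009,0,0,0,0,0.009,0,0]'

```text
t: 17.95
tool_pos: [0.612, 0.2142, 0.2111]
eef_rot: [-3.141, -0.001, 0.036]
wrist_force: [-0.1, 0.9, -0.2]
finger_gap: 0.0067
```

```bash
python3 look.py wrist g5;python3 look.py side g5s 240 60 440 210
```

```text
17.95 [0.61198982 0.21416416 0.21105844] [-3.14138569e+00 -1.45413710e-03  3.56407090e-02] 0.006727101930435799 [-0.05588565  0.88011877 -0.15844985]
18.0 [0.61199419 0.21412577 0.21104299] [-3.14141443e+00 -1.36540396e-03  3.56081233e-02] 0.007047752465029842 [0.16138461 0.03586536 0.99717361]
f 4.0
```

View pics/g5.png

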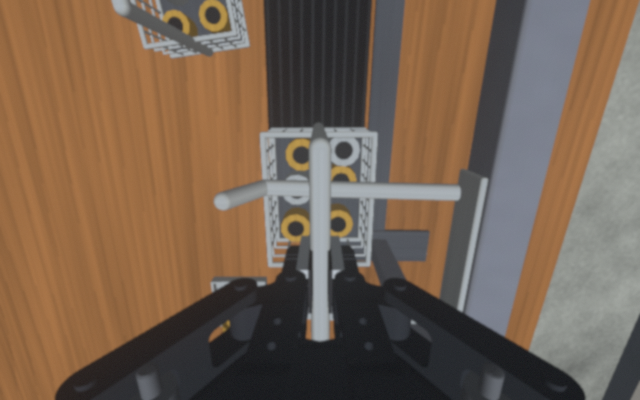

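View pics/g5s.png

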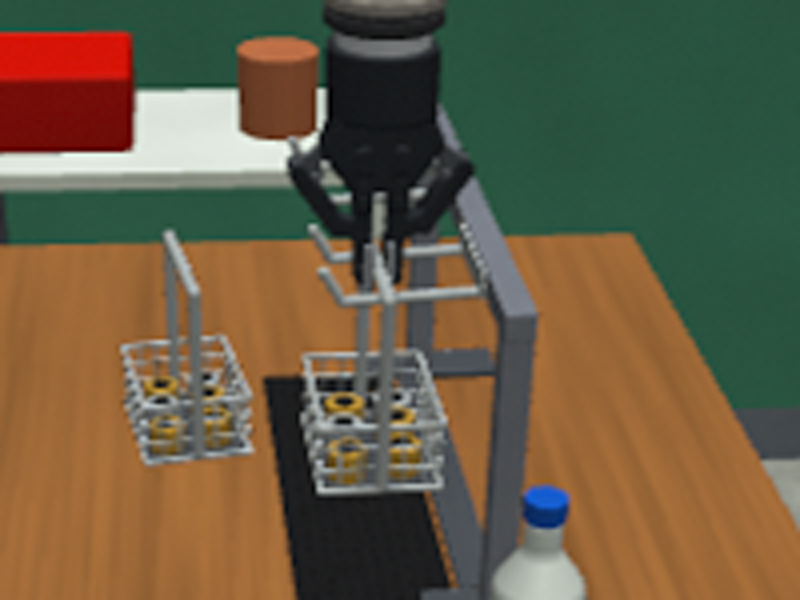

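arm_command --targets '[0,0,0.0015,0,0,0,0,0.0015,0,0.012,0,0,0.0015,0,0.02,0,0,0.001,0,0.035,0,0,0.001,0,0.05,0,0,0.001,0,0.05,0,0,-0.02,0,0.05,0,0,-0.06,0,0.05]'

```text
t: 18.85
tool_pos: [0.6103, 0.2137, 0.2674]
eef_rot: [3.14, 0.008, 0.036]
wrist_force: [1.0, -0.2, -0.3]
finger_gap: 0.05
```

arm_command --targets '[0,0,-0.01,0,0.05,0,0,-0.01,0,0.05,0,0,-0.01,0,0.05]'

```text
t: 19.15
tool_pos: [0.6113, 0.214, 0.2791]
eef_rot: [3.141, 0.001, 0.036]
wrist_force: [-0.1, 0.5, -0.8]
finger_gap: 0.0501
```

```bash
python3 look.py wrist g6;python3 look.py side g6s 240 60 440 210
```

```text
19.15 [0.61134741 0.21398101 0.27911223] [3.14120843e+00 1.48440655e-03 3.56331913e-02] 0.05010978202846781 [-0.09575711  0.48585918 -0.75338323]
19.2 [0.61113197 0.21392039 0.27848628] [3.14097329e+00 2.77819842e-03 3.55841364e-02] 0.05023212219873186 [-0.66518298  0.63611319 -0.06987432]
f 4.0
```

View pics/g6.png

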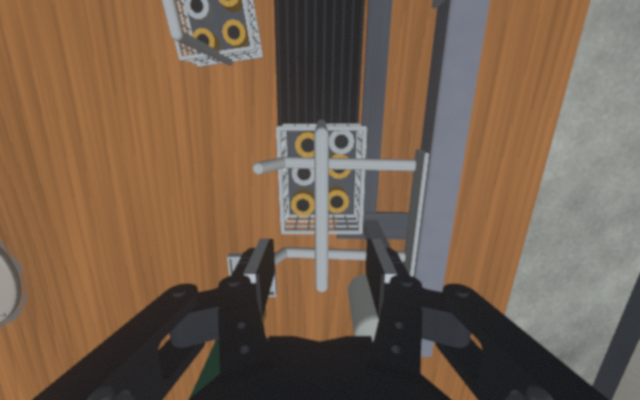

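View pics/g6s.png

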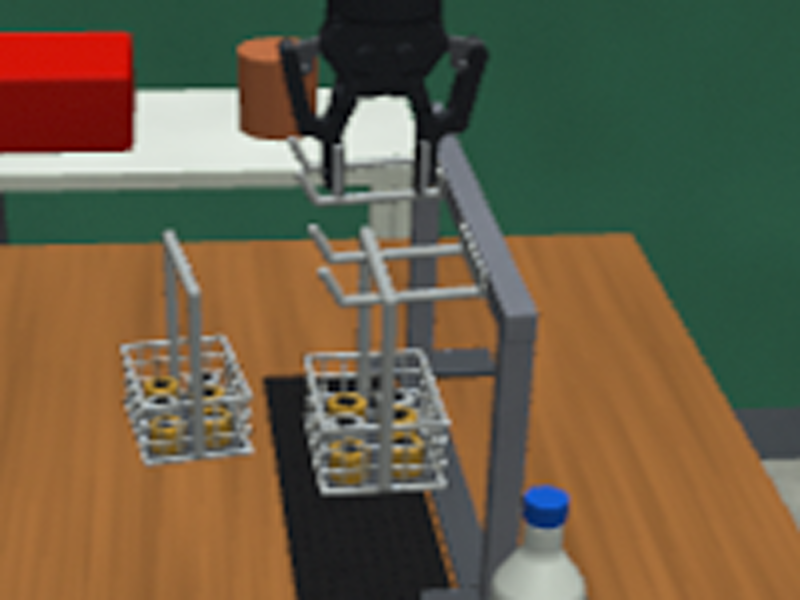

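```bash
python3 - <<'E'
from h import *
np.set_printoptions(precision=4,suppress=True)
a=onz("side",(282,118.75),.152);b=onz("side",(288.3,133),.152);print(a,b)
m=(a+b)/2
go([m[0],m[1],.29],8)
E
```

```text
[0.4677 0.4566 0.152 ] [0.4867 0.3441 0.152 ]
shift [-0.1272 -0.1911 -0.0114] turn -5.960803009634276
```

arm_command --targets '[-0.02,0,-0.012,-3,0.08,-0.05,-0.035,-0.012,-6,0.085,-0.08,-0.07,-0.012,-7.5,0.085,-0.1,-0.11,-0.012,-7.5,0.085,-0.127,-0.15,-0.012,-7.5,0.085,-0.127,-0.191,-0.012,-7.5,0.085,-0.127,-0.191,-0.012,-7.5,0.085,-0.127,-0.191,-0.012,-7.5,0.085]'

```text
t: 20.05
tool_pos: [0.4773, 0.4009, 0.2905]
eef_rot: [3.14, 0.002, 0.168]
wrist_force: [-0.0, 0.1, 0.2]
finger_gap: 0.0849
```

arm_command --targets '[0,0,0,0,0.085,0,0,0,0,0.085]'

```text
t: 20.25
tool_pos: [0.4785, 0.3993, 0.292]
eef_rot: [3.141, 0.001, 0.165]
wrist_force: [0.4, -0.6, -0.3]
finger_gap: 0.0854
```

```bash
python3 look.py wrist i1
```

```text
20.25 [0.47849858 0.39926626 0.29195023] [3.14103264e+00 5.60725737e-04 1.64870358e-01] 0.08537352301368259 [ 0.39917587 -0.5829872  -0.26933257]
```

View pics/i1.png

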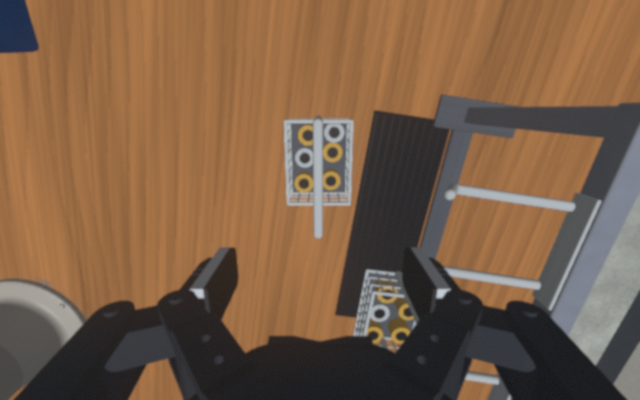

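```bash
python3 - <<'E'
from h import *
np.set_printoptions(precision=4,suppress=True)
a=onz("wrist",(319,119),.152);b=onz("wrist",(319,236),.152);print(a,b,(a+b)/2,np.degrees(np.arctan2(-(a-b)[0],(a-b)[1])),np.linalg.norm(a-b))
print("R prong tip",onz("wrist",(451,195),.24))
go([*((a+b)/2)[:2],.131],9.4)
E
```

```text
[0.4665 0.463  0.152 ] [0.4865 0.3424 0.152 ] [0.4765 0.4027 0.152 ] 9.39000859695998 0.1222086174519635
R prong tip [0.5674 0.4299 0.24  ]
shift [-0.0014 -0.0038  0.1612] turn 0.040130082176006
```

arm_command --targets '[-0.001,-0.003,0.05,0,0.085,-0.001,-0.003,0.1,0,0.085,-0.001,-0.003,0.161,0,0.085,-0.001,-0.003,0.161,0,0.06,-0.001,-0.003,0.161,0,0.0,-0.001,-0.003,0.161,0,0,-0.001,-0.003,0.161,0,0,-0.001,-0.003,0.161,0,0]' --newtons 80

```text
t: 21.1
tool_pos: [0.4775, 0.4038, 0.1337]
eef_rot: [-3.14, -0.004, 0.166]
wrist_force: [-2.4, -0.1, 0.1]
finger_gap: 0.0119
```

arm_command --targets '[0,0,0,0,0,0,0,0,0,0,0,0,-0.03,0,0,0,0,-0.05,0,0,0,0,-0.05,0,0,0,0,-0.05,0,0]'

```text
t: 21.7
tool_pos: [0.4763, 0.4031, 0.181]
eef_rot: [3.141, -0.0, 0.167]
wrist_force: [-0.0, -0.7, -3.9]
finger_gap: 0.007
```

```bash
python3 look.py wrist i2;python3 look.py side i2s 240 60 440 210; python3 - <<'E'
from h import *
go([.525,.392,.261],2)
E
```

```text
21.7 [0.47629565 0.4031008  0.18102376] [ 3.14149679e+00 -2.49519942e-06  1.66604688e-01] 0.007041061964337317 [-0.01709744 -0.70118431 -3.89949082]
21.75 [0.4759014  0.40282822 0.18007795] [3.14068728e+00 1.79879814e-03 1.66580538e-01] 0.007282773036843452 [ 0.09345327 -0.57591309 -3.66747542]
f 4.0
shift [ 0.0466  0.0188 -0.0814] turn 7.542218735906715
```

View pics/i2.png

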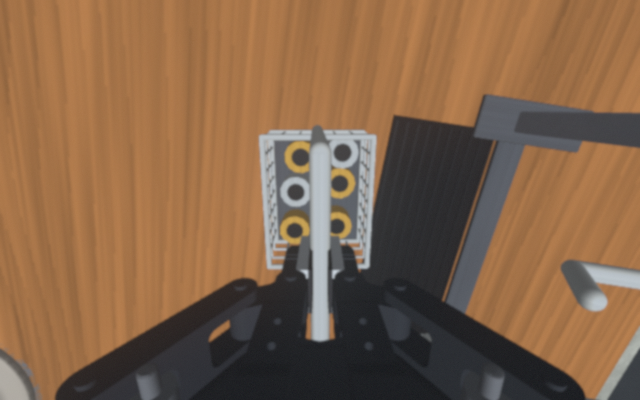

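View pics/i2s.png

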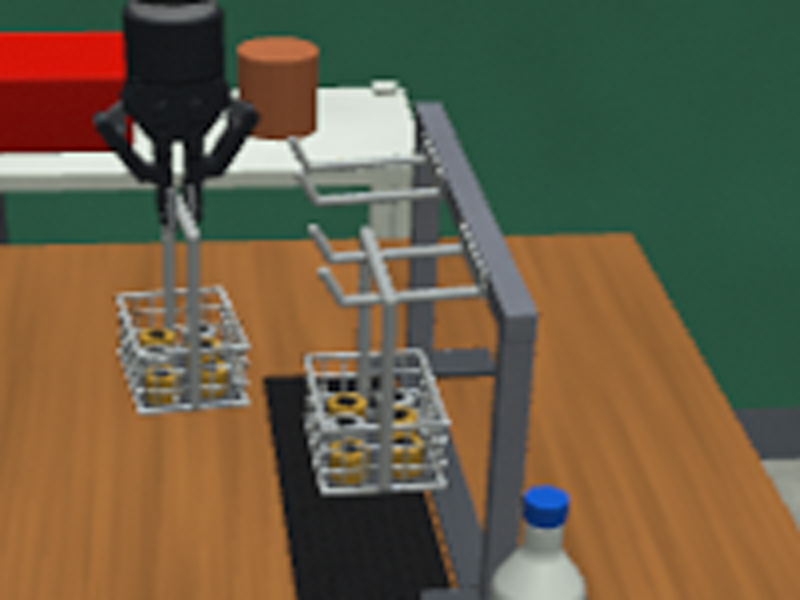

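arm_command --targets '[0,0,-0.03,0,0,0,0,-0.06,2,0,0,0,-0.081,4,0,0.015,0.006,-0.081,6,0,0.03,0.012,-0.081,7.5,0,0.046,0.019,-0.081,7.5,0,0.046,0.019,-0.081,7.5,0,0.046,0.019,-0.081,7.5,0]'

```text
t: 22.6
tool_pos: [0.5245, 0.3918, 0.2606]
eef_rot: [3.14, 0.003, 0.035]
wrist_force: [-0.4, 0.4, -3.3]
finger_gap: 0.0071
```

```bash
python3 look.py wrist i3
```

```text
22.6 [0.52451815 0.39184456 0.26057703] [3.14043503e+00 2.95969290e-03 3.50881789e-02] 0.007070387567632906 [-0.44931762  0.37906498 -3.25588895]
```

View pics/i3.png

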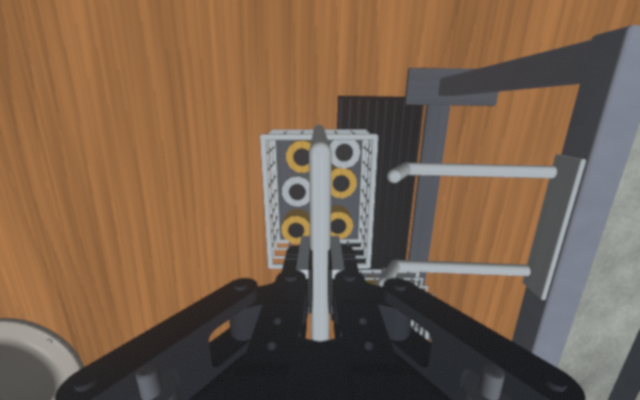

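arm_command --targets '[0.03,0,0,0,0,0.06,0.001,0,0,0,0.083,0.001,0,0,0,0.083,0.001,0,0,0,0.083,0.001,0.015,0,0,0.083,0.001,0.03,0,0,0.083,0.001,0.042,0,0,0.083,0.001,0.042,0,0]'

```text
t: 23.45
tool_pos: [0.6062, 0.3941, 0.218]
eef_rot: [3.14, 0.004, 0.036]
wrist_force: [-1.2, 0.1, -2.6]
finger_gap: 0.0069
```

arm_command --targets '[0,0,0.003,0,0,0,0,0.006,0,0,0,0,0.009,0,0,0,0,0.009,0,0]'

```text
t: 23.85
tool_pos: [0.6081, 0.3942, 0.2115]
eef_rot: [-3.141, -0.001, 0.036]
wrist_force: [0.3, -0.5, -3.4]
finger_gap: 0.0073
```

```bash
python3 look.py wrist i4;python3 look.py side i4s 240 60 440 210
```

```text
23.85 [0.60813136 0.39416429 0.21152282] [-3.14124917e+00 -6.53003901e-04  3.56010966e-02] 0.007304119909700571 [ 0.30823802 -0.45054258 -3.40187998]
23.9 [0.60809172 0.39413138 0.21158256] [-3.14139180e+00 -5.06952361e-04  3.56327260e-02] 0.00738239466891466 [-0.68009016  0.23349972 -3.436645  ]
f 4.0
```

View pics/i4.png

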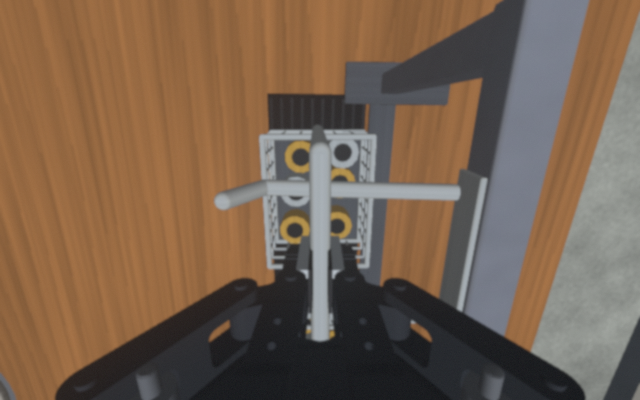

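View pics/i4s.png

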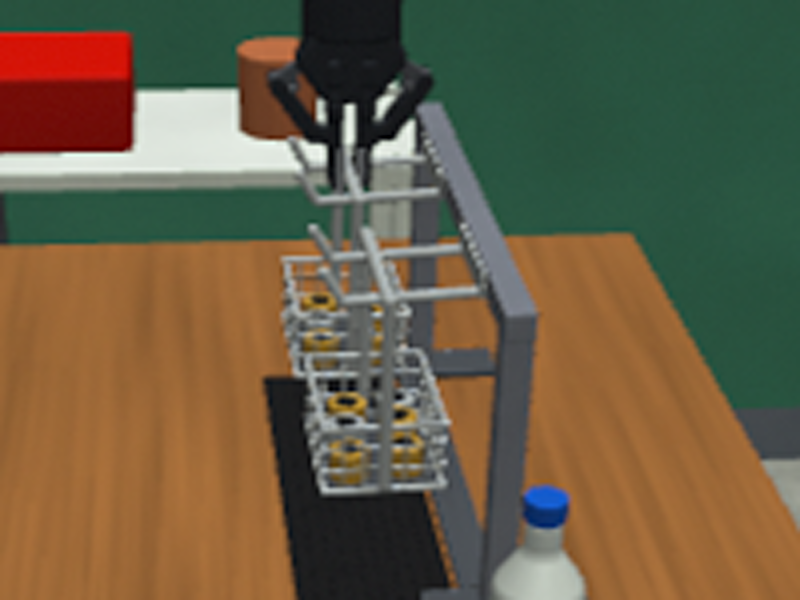

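Not yet bearing (still −3.4 N); lower a little more.

arm_command --targets '[0,0,0.001,0,0,0,0,0.002,0,0,0,0,0.003,0,0,0,0,0.003,0,0]'

```text
t: 24.35
tool_pos: [0.6083, 0.3942, 0.211]
eef_rot: [-3.14, -0.003, 0.036]
wrist_force: [-3.5, -1.9, 8.4]
finger_gap: 0.0069
```

arm_command --targets '[0,0,-0.0015,0,0,0,0,-0.001,0,0.012,0,0,-0.001,0,0.02,0,0,-0.002,0,0.035,0,0,-0.002,0,0.05,0,0,-0.002,0,0.05,0,0,-0.02,0,0.05,0,0,-0.06,0,0.05]'

```text
t: 25.15
tool_pos: [0.6067, 0.3934, 0.2644]
eef_rot: [3.138, 0.008, 0.036]
wrist_force: [0.4, 0.3, -0.1]
finger_gap: 0.05
```

arm_command --targets '[0,0,-0.02,0,0.05,0,0,-0.02,0,0.05,0,0,-0.02,0,0.05]'

```text
t: 25.45
tool_pos: [0.608, 0.394, 0.2879]
eef_rot: [3.141, 0.0, 0.036]
wrist_force: [-0.1, -0.3, -1.5]
finger_gap: 0.0502
```

```bash
python3 look.py wrist i5;python3 look.py side i5s 240 60 440 210
```

```text
25.45 [0.60797774 0.39404042 0.28786355] [3.14146844e+00 3.90149707e-05 3.56011949e-02] 0.05018887209325573 [-0.06346486 -0.26379134 -1.47336391]
25.5 [0.60765777 0.39388343 0.28669518] [3.14052109e+00 2.09352204e-03 3.56206079e-02] 0.05008053194100792 [-0.08714658  0.60038024  0.08032977]
f 4.0
```

View pics/i5.png

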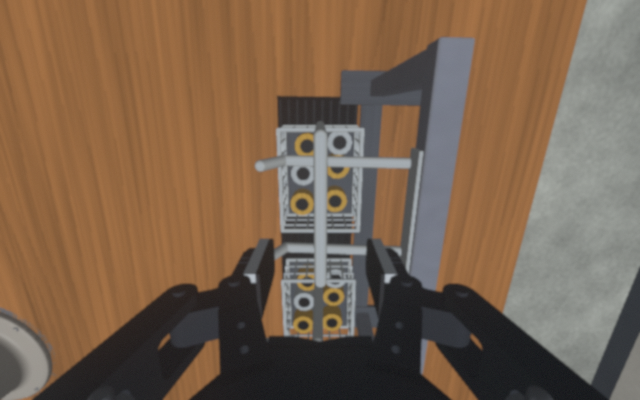

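View pics/i5s.png

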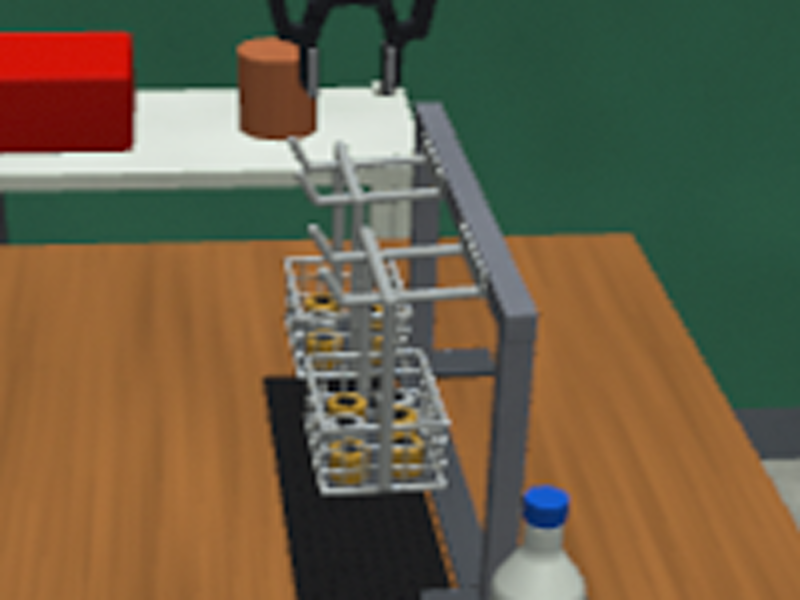

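```bash
python3 - <<'E'
from h import *
go([.44,-.0,.29],2)
E
```

```text
shift [-0.1815  0.3876 -0.0027] turn 0.03552697206541211
```

arm_command --targets '[-0.03,0,-0.01,0,0.05,-0.07,0.03,-0.01,0,0.05,-0.1,0.07,-0.01,0,0.04,-0.13,0.11,-0.01,0,0.02,-0.16,0.15,-0.01,0,0,-0.18,0.2,-0.01,0,0,-0.18,0.25,-0.01,0,0,-0.18,0.3,-0.01,0,0]'

```text
t: 26.35
tool_pos: [0.4371, 0.09, 0.2974]
eef_rot: [3.141, 0.001, 0.037]
wrist_force: [1.0, -0.8, 0.3]
finger_gap: 0.0003
```

arm_command --targets '[0,0.05,0,0,0,0,0.09,0,0,0,0,0.09,0,0,0,0,0.09,0,0,0]'

```text
t: 26.75
tool_pos: [0.4413, 0.0009, 0.2973]
eef_rot: [-3.141, 0.002, 0.033]
wrist_force: [0.1, 0.0, -0.4]
finger_gap: 0.0001
```

```bash
python3 look.py wrist j1
```

```text
26.75 [0.44132262 0.00092679 0.29726977] [-3.14080304e+00  2.13967671e-03  3.30309439e-02] 0.00014681372988919507 [ 0.13211836  0.02002995 -0.44558858]
```

View pics/j1.png

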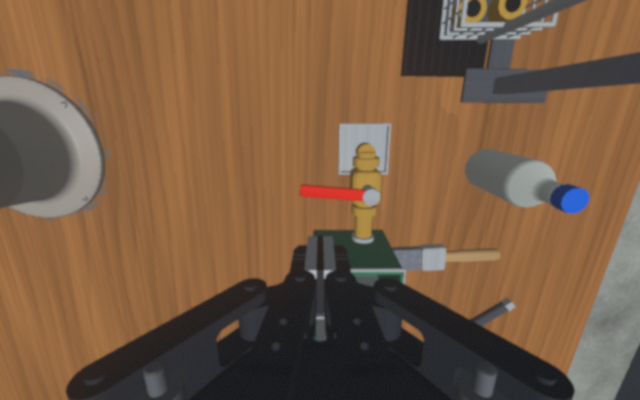

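```bash
python3 - <<'E'
from h import *
np.set_printoptions(precision=4,suppress=True)
e=onz("wrist",(301,190),.089);p=onz("wrist",(371,197),.092);print(e,p,np.linalg.norm((e-p)[:2]),np.degrees(np.arctan2((e-p)[1],-(e-p)[0])))
for P in([.45,-.075,.29],[.45,-.075,.076]): go(P,2)
E
```

```text
[ 0.4175 -0.0239  0.089 ] [ 0.5071 -0.0292  0.092 ] 0.08973340402097657 3.3711378652986594
shift [0.0059 0.0771 0.0074] turn -0.001731931545293719
shift [0.0063 0.0772 0.2214] turn -0.001731931545293719
```

arm_command --targets '[0.004,0.04,0,0,0,0.004,0.075,0.02,0,0,0.004,0.075,0.07,0,0,0.004,0.075,0.12,0,0,0.004,0.075,0.17,0,0,0.004,0.075,0.2,0,0,0.004,0.075,0.221,0,0,0.004,0.075,0.221,0,0]'

```text
t: 27.6
tool_pos: [0.4466, -0.0711, 0.0746]
eef_rot: [-3.139, 0.006, 0.038]
wrist_force: [-0.8, 0.2, -0.5]
finger_gap: 0.0002
```

```bash
python3 look.py wrist j2; python3 - <<'E'
from h import *
P=np.array([.508,-.029]);s=r.get_state()
# bin-frame free: TCP=P+R*u-d*n ; d elliptical half extents 6(x),11(y)
for f in(0,15,30,45,60,75,90,96):
    a=np.radians(f);u=np.array([-np.cos(a),np.sin(a)]);n=np.array([np.sin(a),np.cos(a)])
    d=.008+abs(n[0])*.006+abs(n[1])*.011 if f not in(0,90) else .008+(.011 if f==0 else .006)
    q=P+.062*u-d*n; print(f,q,end=" ");go([*q,.076],2)
E
```

```text
27.6 [ 0.44661423 -0.07109816  0.07461261] [-3.13903243  0.00626012  0.0379816 ] 0.00021300918425350216 [-0.77557855  0.21622759 -0.45003362]
0 [ 0.446 -0.048] shift [-0.0009 -0.0238  0.0004] turn 0.1658351075782889
15 [ 0.44289012 -0.03244377] shift [-0.0034 -0.0394  0.0004] turn 0.1658351075782889
30 [ 0.44404329 -0.01577628] shift [-0.0016 -0.056   0.0004] turn 0.1658351075782889
45 [0.45000253 0.00068377] shift [ 0.0049 -0.0723  0.0004] turn 0.1658351075782889
60 [0.46080866 0.0153455 ] shift [ 0.0163 -0.0865  0.0004] turn 0.1658351075782889
75 [0.47587774 0.02657999] shift [ 0.0318 -0.0972  0.0003] turn 0.1658351075782889
90 [0.494 0.033] shift [ 0.0501 -0.1029  0.0003] turn 0.1658351075782889
96 [0.49944663 0.03424051] shift [ 0.0556 -0.1039  0.0003] turn 0.1658351075782889
```

View pics/j2.png

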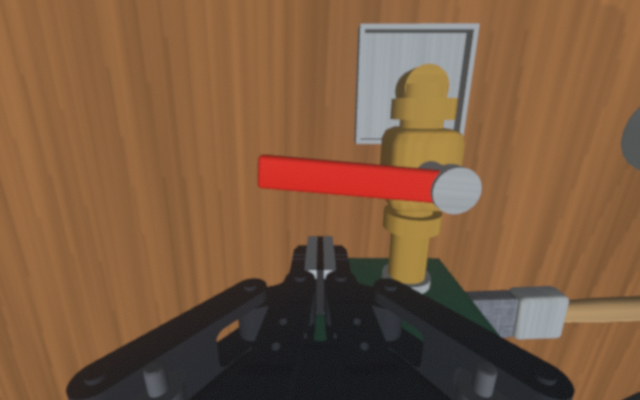

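arm_command --targets '[-0.001,-0.014,0,0,0,-0.001,-0.024,0,0,0,-0.003,-0.032,0,0,0,-0.003,-0.04,0,0,0,-0.002,-0.048,0,0,0,-0.001,-0.056,0,0,0,0.002,-0.064,0,0,0,0.005,-0.072,0,0,0]'

```text
t: 28.45
tool_pos: [0.4508, -0.0006, 0.0772]
eef_rot: [3.141, 0.001, 0.035]
wrist_force: [-1.1, -4.1, -0.6]
finger_gap: -0.0002
```

arm_command --targets '[0.005,-0.008,0,0,0,0.011,-0.014,0,0,0,0.018,-0.02,0,0,0,0.026,-0.025,0,0,0,0.035,-0.029,0,0,0,0.044,-0.031,0,0,0,0.044,-0.031,0,0,0]'

```text
t: 29.15
tool_pos: [0.4849, 0.0312, 0.0755]
eef_rot: [-3.142, 0.023, 0.037]
wrist_force: [-28.8, -8.9, 15.7]
finger_gap: -0.0001
```

```bash
python3 look.py wrist j3
```

```text
29.15 [0.48492984 0.03120134 0.07546067] [-3.14150741  0.02255894  0.03693186] -8.345754943795413e-05 [-28.75509374  -8.90978983  15.65182443]
```

View pics/j3.png

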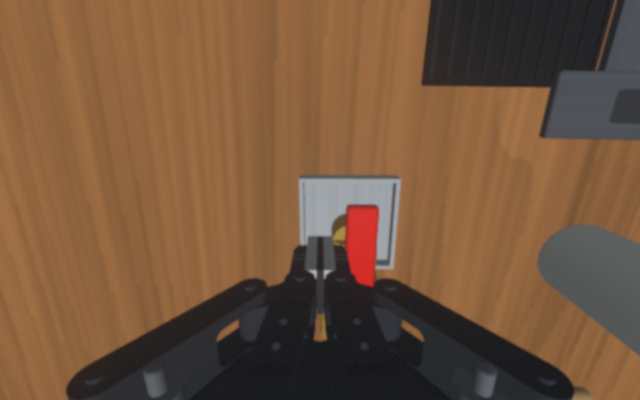

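arm_command --targets '[-0.02,0,0,0,0,-0.04,0,0,0,0,-0.04,0,-0.05,0,0,-0.06,0,-0.1,0,0,-0.06,0,-0.15,0,0,-0.06,0,-0.2,0,0,-0.06,0,-0.2,0,0,-0.06,0,-0.2,0,0]'

```text
t: 30.0
tool_pos: [0.4351, 0.0296, 0.2787]
eef_rot: [-3.142, -0.004, 0.036]
wrist_force: [-0.6, -0.3, -0.7]
finger_gap: 0.0001
```

```bash
python3 look.py wrist k1;python3 look.py side k2 200 80 440 260;python3 look.py scene k3 190 130 520 320
```

```text
30.0 [0.43513392 0.02961017 0.2786747 ] [-3.14153717 -0.00448928  0.03581759] 6.254511303748202e-05 [-0.63148699 -0.27547452 -0.68772514]
30.05 [0.43422964 0.02961593 0.27701967] [-3.14115169e+00 -6.97683896e-04  3.57928942e-02] 0.0003282724763588878 [-0.35133357  0.72805205 -0.42295453]
f 3.3333333333333335
30.1 [0.43365195 0.02956527 0.2760779 ] [-3.14098083e+00  1.76440037e-03  3.57054200e-02] -9.570253078969648e-05 [-0.19325928 -0.09694518  0.52476721]
f 2.4242424242424243
```

View pics/k1.png

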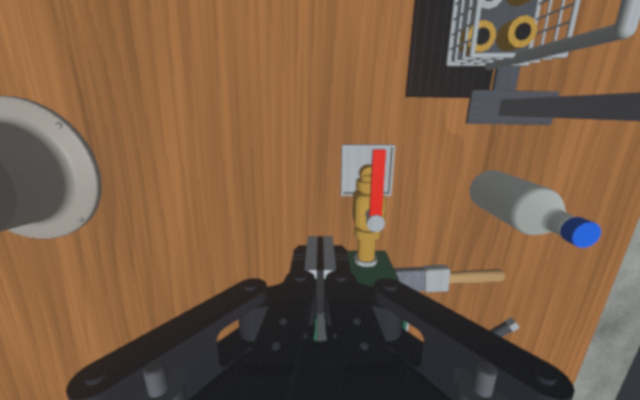

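View pics/k2.png

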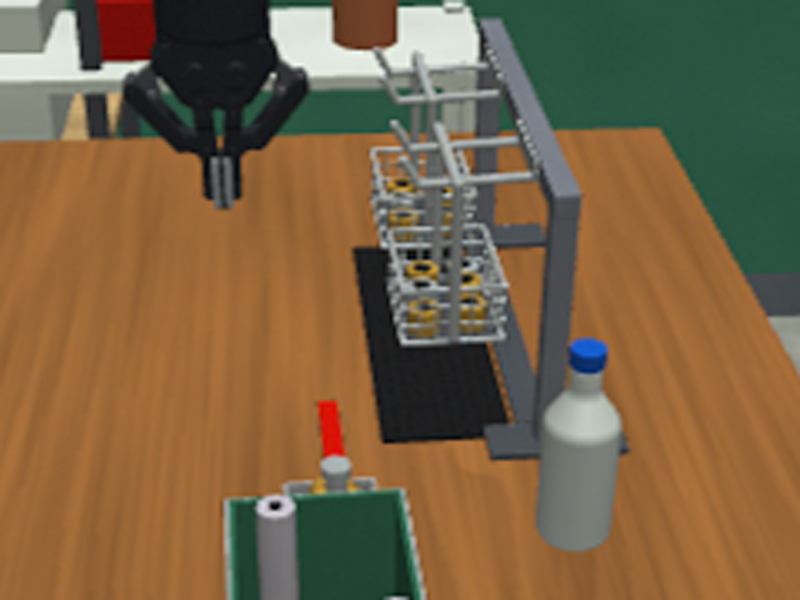

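View pics/k3.png

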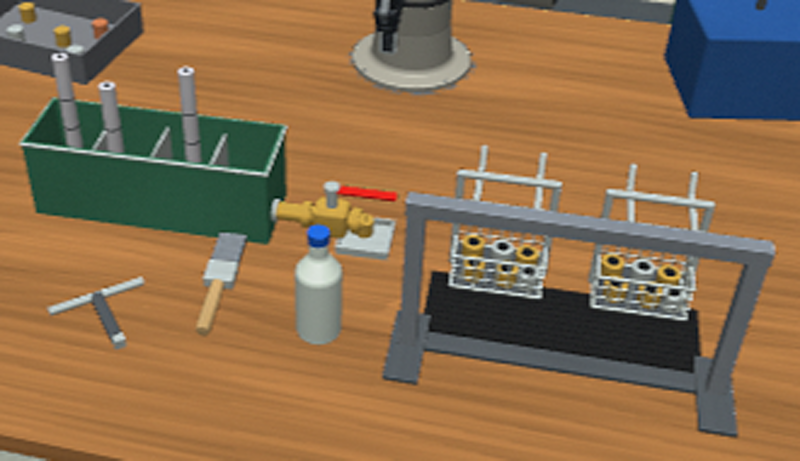

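```bash
python3 look.py side k4 200 180 440 380; python3 - <<'E'
from h import *
e=onz("wrist",(379,151),.089);p=onz("wrist",(375.5,223),.091);d=e-p
print("lever deg from +y", np.degrees(np.arctan2(-d[0],d[1])))
E
```

```text
30.15 [0.4334273  0.02952734 0.27568776] [-3.14086507e+00  2.92384221e-03  3.57025113e-02] -0.00016124385418539856 [-0.09277958 -1.00454545  0.39311691]
f 3.0
lever deg from +y 2.5037026970154392
```

View pics/k4.png

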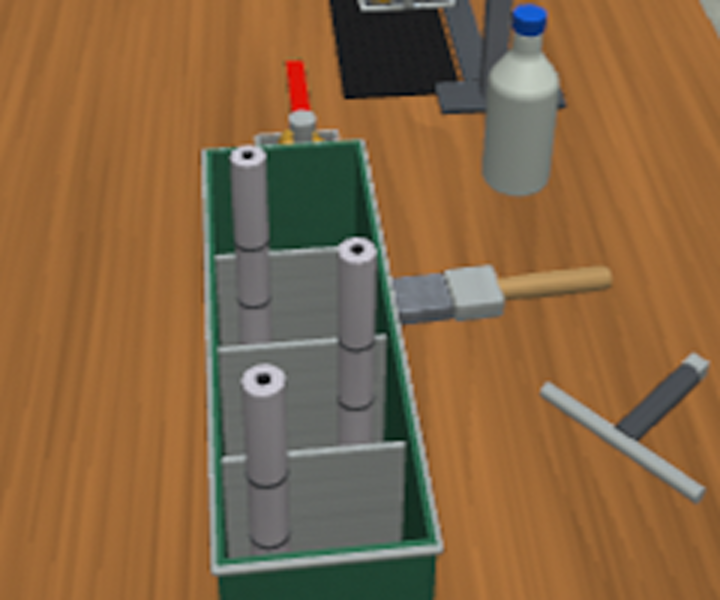

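```bash
python3 - <<'E'
from h import *
for n,t in(("sp1",(264,380)),("sp2",(357,247)),("sp3",(248,155))):
    X=onz("side",(200+t[0]/3,180+t[1]/3),.224)
    print(n,np.round(X,4),[np.round((proj("side",[X[0],X[1],z])-[200,180])*3,1).tolist() for z in(.224,.16,.12,.1)])
E
```

```text
sp1 [ 0.4756 -0.4354  0.224 ] [[264.0, 380.0], [267.4, 464.8], [269.3, 513.8], [270.3, 537.2]]
sp2 [ 0.5301 -0.3385  0.224 ] [[357.0, 247.0], [356.0, 328.4], [355.4, 375.7], [355.1, 398.5]]
sp3 [ 0.4686 -0.2485  0.224 ] [[248.0, 155.0], [251.4, 233.3], [253.4, 279.2], [254.4, 301.3]]
```

Observed stem columns (sp1 268 at row 520, sp2 356 at 405, sp3 254 at 305) match the vertical model. Handing in.

```bash
python3 -c "
from plant import r
print(r.sign_off())"
```

```text
the job is handed in; nothing more can be done
None
```

I did everything asked, in order, and handed the job in at about 30 s; sign-off reports no verdict.

- **Spindles:** Three were present; the bin's +y compartment was empty. All three stand upright, and their stem positions in the side picture match a vertical model to within about 2 zoomed pixels (under 1 camera pixel). Spindle 1's flange is probably touching the long wall nearest the robot, but its stem is clear.
- **Baskets:** Each hangs on its own hook, with its bar across both prongs. The wrist and side pictures taken after release show them level. Basket 2 was knocked a few centimetres before I reached it, so I measured it again before gripping.
- **Drain cock:** It is fully open. I pushed the lever to its stop, where the wrist force reached about 29 N. The lever lies 2.5° from world y, and the bin itself is turned about 2°.
- **Bottle, chuck key and brush:** I did not touch them, and they look unmoved in the last pictures.

**Disagreements:**
- The scene camera's y readings came out about 4–10 mm higher than the wrist and side cameras'. I trusted the wrist camera.
- The finger opening read about 7 mm on the 10 mm bars, but both baskets were held securely.

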